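# Lay the lapped plates of a slide guard

## Robot

A 6-joint arm with a two-finger parallel gripper is mounted at the origin on a cart in front of the work surface, level with it; the furniture and walls round the work are solid. World frame = base frame: x ahead of the robot, y to its left, z up, the work surface at z = 0. Lengths are in m, angles in degrees, forces in N, time in s.
With the tool pointing down it reaches from about 0.275 to 0.725 m from the base axis. Payload 15.9 kg.
Tool frame: the origin (TCP) lies between the finger pads; the fingertips stand 17 mm ahead of it and the grasp point (between the pads) lies 2 mm behind it; z points along the fingers, y is the line along which they close (so a half turn about z gives the same grasp; the last joint's range is limited). The gripper opens to 85 mm and grips with 20 to 120 N. Pads are 22 mm wide; open, the fingers measure 114 mm over their backs; the gripper's body (76 mm by 85 mm) begins 54 mm behind the grasp point. The pads swing forward as they close: fully open they stand 13 mm farther back than shut.
Start: joints at [75.573, 12.198, -1.971, 75.831, 0, 90], TCP at [0.125, 0.484, 0.248] pointing down, gripper open.
Joint ranges: [-170.91, 170.91], [-42.67, 98.43], [-65.05, 77.54], [-120.47, 116.71], [-90, 82.35], [-180, 180]. Speed limits (degrees/s): [108.29, 108.29, 136.94, 147.25, 180, 180].

## Interface

Orientations are given as a 3x3 rotation matrix whose columns are the frame's x, y, z axes.
In Python, from station import env, viewer gives the robot as it stands.
- The arm moves only by the tool servo_tool, never from a script. Its argument "steps" is a list that holds one entry, the list of rows, each a list of 7 numbers: the opening, from 0 (shut) to 1 (fully open), then the shift along the tool's x, y, z in m, then the turn, a rotation vector about the tool's x, y, z in rad. A call has 1 to 5 rows; each row is the pose to reach, as a shift and turn from the pose commanded when the call began, along the tool's axes at that moment; what a row does not reach only later rows make up. A row lasts 1/10 s, in which the tool goes at most 50 mm and 8.59 degrees, less where a joint would pass 70% of its speed; a pose out of reach is approached as far as the arm can. A call with a gripper value outside its range is refused whole. The fingers move at their own pace and stop on an object; "squeeze" is the grip in N (left out, the last holds). Time passes only in rows, so rows that repeat a pose let the fingers close. It gives the time, the measured TCP pose, the force, the opening and the grip force at its end, in the units of the state.
- env.observe(): the state, without advancing time (a new reading comes with each control period).
- viewer.get_image(name): name is "side" or "top"; returns a dict with "color" (420x560x3 uint8, red, green, blue), "fx", "fy", "cx", "cy" (pixels), "rvec" (rotation vector, rad) and "tvec" (3), from world to camera coordinates, as OpenCV has them. Camera axes: x right, y down, z forward; pixel columns grow to the right and rows downward; lengths in m; the calibration is good to about 2 mm. A picture is of the moment at which its call begins. There is no depth.
- env.job_done(): hands the job in; it is judged then, once.
The state is a dict: "time": time; "joints": joint angles; "joint_velocities": joint speeds; "tau": joint torques, N m; "ee_pos": TCP position; "orientation": TCP orientation; "ft_force": force on the tool from outside, world axes, zero at the start; "ft_torque": the same for the moment, N m; "grip_width": finger opening in m; "grip_force": force on a finger pad.
Only numpy, scipy, OpenCV 4.12 (cv2) and the standard library are available. Lean on these libraries where they do the work, as an engineer would, in place of code of your own. Each camera call takes 0.05 s, during which the arm holds its last target. There are 200 camera calls.

## Task

Re-plate the sloping guard frame of the lens edging machine so that coolant runs off it: working from the bottom up, hang the plate with the black rubber lip on the lowest of the three steel bars (its lower edge on the black rubber rest), then the plain plate on the middle bar, then the plate with the brass strip on the top bar, each straight, with its hook drawn down against its bar and its lower edge lapping the plate below at its scribed white line. Then swing the red-gripped bail down onto the brass strip to hold them, and leave the tape roll, the sachet bundle and the lens barrels where they are.

Things in the scene. Friction and masses are not known exactly. Their poses are not given: they have to be found in the camera images.
- guard_frame: Blue steel frame, fixed, 262 x 96 mm, 130 mm high. Origin: centre of its underside. x points level to its high end (away from the robot, turned up to 0.3 rad), y left, z up. It has three steel cross bars like a stair, at the low end a black rubber rest for the first plate's lower edge, the bail at the high end. What lies under the plates is at most 44 mm wide: fingers have room beside a plate.
- lower_bar: Lowest cross bar, 8 x 44 mm. Origin: middle of its upper uphill edge. x points up the slope (15 degrees), y left, z square off the slope. A hung plate has the bar's axes: its underside on the bar (z = 0), inner face of its hook at x = 0, its centre at (-40, 0, 3) mm in this frame. Behind the bar (x > 0) the hook has 12 mm of free depth.
- middle_bar: Middle cross bar, as the lowest, 48 mm further along x and 6.5 mm along z of that bar's frame.
- upper_bar: Top cross bar, again 48 mm and 6.5 mm further on.
- eave_plate_centre (a point): Centre of the first plate: grey aluminium, 90 (x) x 62 (y) x 6 mm, 0.1 kg, rubber lip 3 mm high on top of its lower edge (-x), a white line scribed across 48 mm from that edge. x points to the head (last 22 mm only 50 mm wide, hook below its end), z is the face. It lies face up, head away from the robot and 0.117 rad up, centre 8 mm above the bench. Take it across the 62 mm at the centre.
- plain_plate_centre (a point): Centre of the second plate: the same, with the scribed line but without the lip.
- top_plate_centre (a point): Centre of the third plate: the same without lip and line, with a brass strip (2 mm high, 11 x 44 mm) on top of its head, at x = 30 to 42 mm.
- eave_plate_hook (a point): Lower inner corner of the first plate's hook, a 5 mm thick rib under the end of the head, 10 mm deep: 40 mm towards the head from the plate's centre and 13 mm below it, in plate axes. Hung, it lies at (0, 0, -10) mm in the frame of its bar.
- plain_plate_hook (a point): The same point of the second plate.
- top_plate_hook (a point): The same point of the third plate.
- bail (a joint): Hinge of the bail, a U of 6 mm wire with a red grip tube: 0 = down, the tube resting on the brass strip of a hung top plate (-0.1 if no plate is there); 1.57 = square off the slope; it starts open, leaning back at 1.95 to 2.3, stop at 2.45. The hinge is stiff: it stays where it is left; about 1 N at the tube moves it.
- bail_grip (a point): Centre of the red tube, 12 mm in diameter, 38 mm long along the hinge axis, 55 mm from the hinge.
- bail_pivot (a point): Point on the hinge axis (which runs along the frame's y), midway between the two posts; at (51, 0, 14) mm in the frame of the top bar. The tube swings about it from behind and above down towards the robot's side.
- spare_tape: Roll of cream tape lying flat right of the frame, 66 mm in diameter, 24 mm high: leave alone.
- sachets: Bundle of blue and white sachets, 57 x 68 mm, 45 mm high, to the right of the plates: leave alone.
- lens_0: Black lens barrel, 53 mm in diameter, 34 mm high, standing on the left, the nearest of a group of four: leave alone.
- lens_1: Another such barrel of that group: leave alone.
Mind the look-alikes: they are no part of the job. What is shaped like the part that bears top_plate_centre but blue or green is not meant. Leave any blue look-alike of the part that bears eave_plate_centre alone.

How it is judged:
By the outcome, as a careful person would: the job done as asked, in the order asked, and still so for the second after the job is handed in, with the robot touching nothing.
It also fails if it takes over 72 s, if anything falls off the work surface, if the arm or the gripper's body presses on something with over 40 N, if the wrist force passes 120 N, or if a joint passes its speed limit or range.

## Working session

There is one attempt and no reset: what is moved stays moved. The work goes in short steps, Python scripts to look and compute and a tool call to move; the robot and the scene stay as the last step left them, time stands still between calls to the robot, and variables do not carry over. Pictures are saved under pics/ and viewed, at most 10 in all, crops included, and the job is handed in when it is done.

Besides the shell and the picture viewer there is one more tool, called after "Request:" by a JSON object that holds its "fn" and its "kwargs". servo_tool: Moves the arm, as the interface text tells. Its arguments: {"type":"object","properties":{"steps":{"type":"array"},"squeeze":{"type":"number"}},"required":["steps"]}

```bash
mkdir -p pics; ls; python3 - <<'E'
from station import env, viewer
import cv2
for n in ("side","top"):
    d=viewer.get_image(n); cv2.imwrite(f"pics/{n}0.png",cv2.resize(d["color"][:,:,::-1],(800,600),interpolation=cv2.INTER_CUBIC))
    print(n,d["fx"],d["cx"],d["cy"],d["rvec"],d["tvec"])
s=env.observe(); print(s["time"],s["ee_pos"],s["orientation"])
E
```

```text
pics
side 477.32746190804664 275.40402956657414 214.098150645163 [ 1.94768182 -0.3045888   0.22960795] [-0.61382386  0.13591888  1.57397379]
top 515.8880705719265 274.2759466537071 212.5917117568228 [ 2.18783877 -2.19820467  0.08414234] [-0.05293041  0.60092846  1.41310649]
0.1 [0.12451444 0.48394802 0.24789891] [[-9.68463985e-01  2.49153472e-01 -2.38863866e-04]
 [ 2.49153586e-01  9.68463536e-01 -9.32468888e-04]
 [-9.96916189e-07 -9.62576324e-04 -9.99999537e-01]]
```

View pics/side0.png

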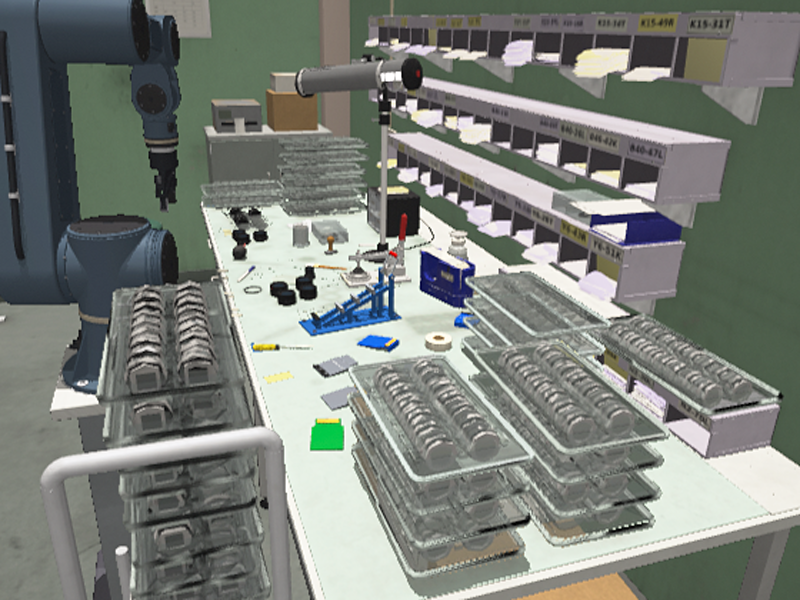

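View pics/top0.png

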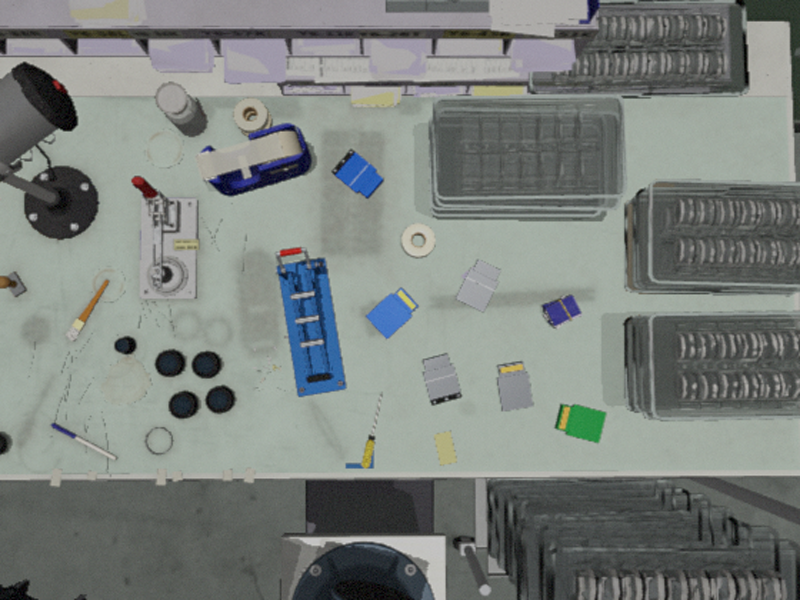

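The top view shows the frame at about (312,320), the lip plate at (441,379), the brass plate at (515,385) and the plain plate at (479,285). The side view has the frame at (350,305) and the lip plate at (335,365). I'll enlarge both regions next.

```bash
cat > h.py <<'E'
from station import env, viewer
import cv2, numpy as np
def cam(n):
    d=viewer.get_image(n); K=np.array([[d["fx"],0,d["cx"]],[0,d["fy"],d["cy"]],[0,0,1]])
    return d["color"],K,np.array(d["rvec"],float),np.array(d["tvec"],float)
def crop(img,x0,y0,w,h,s,name):
    c=cv2.resize(img[y0:y0+h,x0:x0+w,::-1],(int(w*s),int(h*s)),interpolation=cv2.INTER_CUBIC)
    cv2.imwrite("pics/"+name+".png",c)
def proj(P,c): return cv2.projectPoints(np.array(P,float).reshape(-1,3),c[2],c[3],c[1],None)[0].reshape(-1,2)
def onplane(uv,z,c):
    R=cv2.Rodrigues(c[2])[0]; o=-R.T@c[3]
    r=[]
    for p in np.array(uv,float).reshape(-1,2):
        d=R.T@np.linalg.inv(c[1])@[p[0],p[1],1]; r.append(o+d*(z-o[2])/d[2])
    return np.array(r)
def tri(a,ca,b,cb):
    P=lambda c:c[1]@np.hstack([cv2.Rodrigues(c[2])[0],c[3].reshape(3,1)])
    X=cv2.triangulatePoints(P(ca),P(cb),np.array(a,float).reshape(-1,2).T,np.array(b,float).reshape(-1,2).T)
    return (X[:3]/X[3]).T
E
python3 - <<'E'
from h import *
s=cam("side");t=cam("top")
crop(t[0],185,165,200,140,4,"t1")
crop(s[0],170,170,170,150,4,"s1")
E
```

```text
(no output)
```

View pics/t1.png

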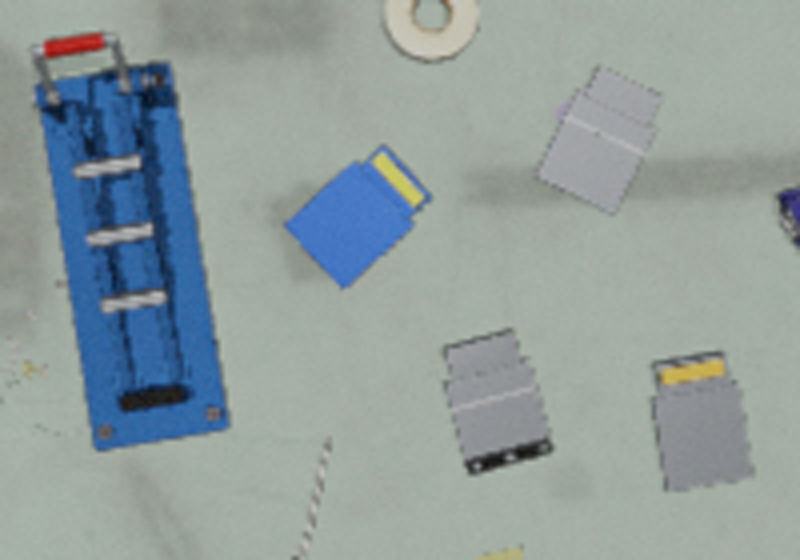

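View pics/s1.png

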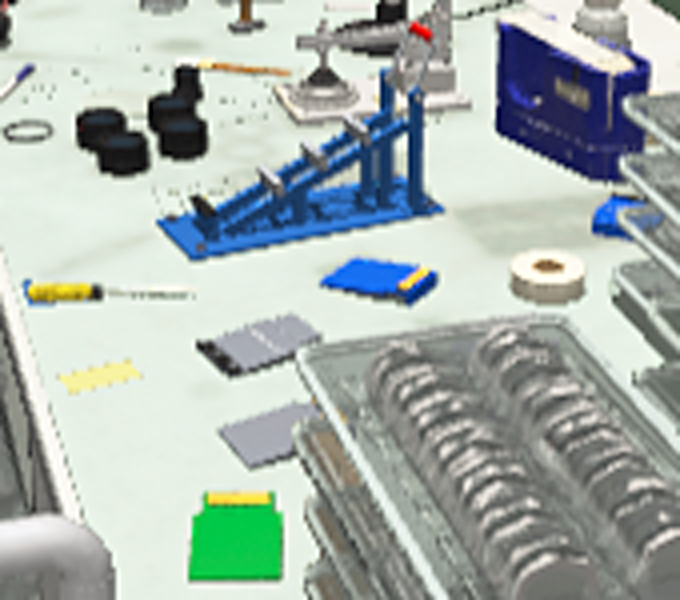

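The top crop shows the lip plate's corners at (443,346), (515,329), (552,452) and (468,474), with the plain and brass plates to its right. The bars are centred near (134,301), (120,235) and (107,167), with the bail tube at (75,44). In the side crop the lip plate is visible, the brass plate partly so, and the plain plate is hidden.

```bash
cat > fit.py <<'E'
from h import *
from scipy.optimize import least_squares
from scipy.spatial.transform import Rotation as Ro
t=cam("top"); s=cam("side")
T=lambda l:(np.array(l,float)+.5)/4-.5+[185,165]
S=lambda l:(np.array(l,float)+.5)/4-.5+[170,170]
H=[[45,25,3],[45,-25,3]]; 
pl={'eave':(H+[[-45,31,6],[-45,-31,6],[3,31,3],[3,-31,3]],T([[443,346],[515,329],[468,474],[552,452],[452,410],[537,389]]),
            [[-45,31,3],[-45,-31,0],[45,25,3],[45,-25,3]],S([[197,345],[233,376],[300,315],[322,333]])),
 'plain':(H+[[-45,31,3],[-45,-31,3],[3,31,3],[3,-31,3]],T([[598,66],[661,96],[539,177],[614,214],[566,118],[645,153]]),[],[]),
 'top':(H+[[-45,31,3],[-45,-31,3]],T([[653,361],[722,351],[666,492],[754,474]]),[[-45,31,3],[-45,-31,3]],S([[220,430],[252,465]]))}
def plate(p,L): # x,y,z(mm),yaw
    return (np.array(L,float)@Ro.from_euler('ZY',[p[3],-0.117]).as_matrix().T+p[:3])/1000
def run():
  for n,(a,ua,b,ub) in pl.items():
    z=len(b)>0
    def f(p,full=False):
        q=list(p[:2])+[p[3] if z else 8,p[2]]
        r=(proj(plate(q,a),t)-ua).ravel()
        if z: r=np.r_[r,(proj(plate(q,b),s)-ub).ravel()]
        return r
    x0=[*(onplane(ua.mean(0),.01,t)[0,:2]*1000),0]+([8] if z else [])
    R=least_squares(f,x0); print(n,R.x.round(3),'res',R.fun.round(1))
  # frame
  D=np.array([44.68,0,18.70])
  c,sn=np.cos(np.radians(15)),np.sin(np.radians(15))
  RB=np.array([[c,0,-sn],[0,1,0],[sn,0,c]])
  bar=lambda k,L,xb,zb:np.array(L,float)@RB.T+[xb,0,zb]+k*D
  E4=[[0,22,0],[0,-22,0],[-8,22,0],[-8,-22,0]]
  ut=T([[100,301],[166,290],[102,313],[167,303],[86,235],[152,222],[88,246],[154,235],[73,168],[139,155],[76,179],[142,167]])
  us=S([[262,168],[284,190],[306,145],[328,167],[351,118],[373,140]])
  bt=T([[96,450],[230,428]]); bs=S([[195,258],[443,208],[160,222]])
  def f(p):
    x,y,yaw,xb,zb,th=p
    W=lambda L:(np.array(L,float)@Ro.from_euler('Z',yaw).as_matrix().T+[x,y,0])/1000
    B=np.vstack([bar(k,E4,xb,zb) for k in range(3)]); Bs=np.vstack([bar(k,E4[:2],xb,zb) for k in range(3)])
    g=bar(2,[[51+55*np.cos(th+np.pi)*-1*-1,0,14+55*np.sin(th)]],xb,zb)
    return np.r_[(proj(W(B),t)-ut).ravel(),(proj(W(Bs),s)-us).ravel(),
      (proj(W([[-131,48,6],[-131,-48,6]]),t)-bt).ravel(),(proj(W([[-131,-48,3],[131,-48,3],[-131,48,3]]),s)-bs).ravel(),
      (proj(W(g),t)-T([[75,44]])).ravel(),(proj(W(g),s)-S([[420,31]])).ravel()]
  R=least_squares(f,[*(onplane(T([[134,257]]),.0,t)[0,:2]*1000),.16,-40,50,2.1]); print('frame',R.x.round(3),'res',R.fun.round(1))
  x,y,yaw,xb,zb,th=R.x
  for k in range(3): print('bar',k,(bar(k,[[0,0,0]],xb,zb)@Ro.from_euler('Z',yaw).as_matrix().T+[x,y,0]).round(1))
  print('pivot',(bar(2,[[51,0,14]],xb,zb)@Ro.from_euler('Z',yaw).as_matrix().T+[x,y,0]).round(1))
  print('tri bars L,M,U uphill mid',(tri([(ut[4*k]+ut[4*k+1])/2 for k in range(3)],t,[(us[2*k]+us[2*k+1])/2 for k in range(3)],s)*1000).round(1))
run()
E
python3 fit.py
```

```text
eave [ 4.56237e+02 -1.49943e+02  2.35000e-01  6.40900e+00] res [ 0.5  0.  -0.  -0.  -0.2 -0.1  0.4  0.1 -0.3 -0.9  0.  -1.  -0.3 -0.2
 -0.8  0.6 -1.4 -0.9  0.3  0.5]
plain [ 6.38207e+02 -2.27679e+02 -4.39000e-01] res [ 0.  -0.2  0.5 -0.2 -0.8  0.3  0.5  0.4 -0.3 -0.4  0.1  0.1]
top [ 4.42237e+02 -2.91979e+02  1.80000e-01  5.69200e+00] res [-0.1  0.4  0.2 -0.5  0.1 -0.4 -0.1 -0.1 -0.5 -0.4 -0.2  0.4]
frame [ 5.59929e+02  1.02847e+02  1.67000e-01 -3.07050e+01  4.69010e+01
  2.22500e+00] res [ 0.3 -0.2 -0.2 -0.2  0.4 -0.4  0.1 -0.6  0.3 -0.2  0.   0.2  0.4 -0.1
  0.  -0.1 -0.  -0.4 -0.1  0.1 -0.2 -0.2 -0.3 -0.   0.4  0.7 -0.4 -0.8
 -0.   0.  -0.6 -1.6 -0.8  0.4 -1.2 -1.3 -0.4 -0.   0.2 -0.5 -0.4  0.5
  0.9  0.5 -1.  -0.2 -0.1  0.6  0.3  2.4]
bar 0 [[529.6  97.8  46.9]]
bar 1 [[573.7 105.2  65.6]]
bar 2 [[617.8 112.6  84.3]]
pivot [[662.8 120.1 111. ]]
tri bars L,M,U uphill mid [[529.5  97.9  46.6]
 [574.5 105.8  61.9]
 [619.3 112.1  82.3]]
```

```bash
cat > plan.py <<'E'
from h import *
from scipy.spatial.transform import Rotation as Ro
def RP(yaw,pitch): return Ro.from_euler('ZY',[yaw,-pitch]).as_matrix()   # plate axes
def TR(P): return P@np.diag([-1,1,-1.])                                   # tool axes from plate axes
def st():
    o=env.observe(); R=np.array(o["orientation"]); p=np.array(o["ee_pos"])
    print('t',round(o["time"],2),'p',(p*1000).round(1),'j',np.round(o["joints"],1),'F',np.round(o["ft_force"],1),'w',round(o["grip_width"]*1000,1),'g',round(o["grip_force"],1))
    return p,R
def plan(tg,frm=None):
    p,R=frm if frm else st()
    for q,Q in tg:
        q=np.array(q)/1000
        print('shift',(R.T@(q-p)).round(4),'rot',Ro.from_matrix(R.T@Q).as_rotvec().round(4),'d',round(np.linalg.norm(q-p)*1000),'deg',round(np.degrees(Ro.from_matrix(R.T@Q).magnitude()),1))
        p,R=q,Q
E
python3 - <<'E'
from plan import *
P=RP(.235,.117); c=np.array([456.2,-149.9,8])
plan([([350,200,200],TR(RP(.235,0))),(c+P[:,2]*70,TR(P)),(c+P[:,2]*5,TR(P))])
E
```

```text
t 0.3 p [124.5 484.1 248.1] j [75.6 12.2 -2.  75.8 -0.  90. ] F [ 0.2 -0.6 -0.1] w 85.4 g 0.0
shift [-0.2892 -0.219   0.0482] rot [-3.000e-04 -1.000e-04 -4.868e-01] d 366 deg 27.9
shift [-0.0136 -0.365   0.1225] rot [ 0.    -0.117  0.   ] d 385 deg 6.7
shift [0.    0.    0.065] rot [0. 0. 0.] d 65 deg 0.0
```

Request:
{"fn": "servo_tool", "kwargs": {"steps": [[[1,-0.03,-0.022,0.005,0,0,-0.12],[1,-0.06,-0.045,0.01,0,0,-0.24],[1,-0.09,-0.067,0.015,0,0,-0.36],[1,-0.12,-0.09,0.02,0,0,-0.487],[1,-0.15,-0.114,0.025,0,0,-0.487]]]}}

```text
time: 0.8
ee_pos: [0.242, 0.3352, 0.2231]
orientation: [[-0.971, -0.238, 0.0], [-0.238, 0.971, 0.0], [-0.0, 0.0, -1.0]]
ft_force: [0.3, 0.2, -0.3]
grip_width: 0.0855
grip_force: 0.0
```

```bash
python3 - <<'E'
from plan import *
P=RP(.235,.117); c=np.array([456.2,-149.9,8])
plan([([350,200,200],TR(RP(.235,0))),(c+P[:,2]*70,TR(P)),(c+P[:,2]*5,TR(P))])
E
```

```text
t 0.8 p [242.  335.2 223.1] j [ 54.2   2.4 -16.9  70.6  -0.   40.4] F [ 0.3  0.2 -0.3] w 85.5 g 0.0
shift [-0.0727 -0.157   0.0231] rot [0.0001 0.0002 0.0054] d 175 deg 0.3
shift [-0.0136 -0.365   0.1225] rot [ 0.    -0.117  0.   ] d 385 deg 6.7
shift [0.    0.    0.065] rot [0. 0. 0.] d 65 deg 0.0
```

Request:
{"fn": "servo_tool", "kwargs": {"steps": [[[1,-0.0727,-0.157,0.0231,0,0,0],[1,-0.0727,-0.157,0.0231,0,0,0],[1,-0.0727,-0.157,0.0231,0,0,0],[1,-0.0727,-0.157,0.0231,0,0,0],[1,-0.0727,-0.157,0.0231,0,0,0]]]}}

```text
time: 1.3
ee_pos: [0.35, 0.1984, 0.1998]
orientation: [[-0.973, -0.229, -0.0], [-0.229, 0.973, -0.001], [0.0, -0.001, -1.0]]
ft_force: [0.1, 0.0, -0.3]
grip_width: 0.0854
grip_force: 0.0
```

Request:
{"fn": "servo_tool", "kwargs": {"steps": [[[1,-0.0136,-0.365,0.1225,0,-0.117,0],[1,-0.0136,-0.365,0.1225,0,-0.117,0],[1,-0.0136,-0.365,0.1225,0,-0.117,0],[1,-0.0136,-0.365,0.1225,0,-0.117,0],[1,-0.0136,-0.365,0.1225,0,-0.117,0]]]}}

```text
time: 1.8
ee_pos: [0.4127, -0.0286, 0.1207]
orientation: [[-0.965, -0.234, 0.115], [-0.232, 0.972, 0.028], [-0.118, -0.0, -0.993]]
ft_force: [1.1, 0.7, 0.6]
grip_width: 0.0854
grip_force: 0.0
```

```bash
python3 - <<'E'
from plan import *
P=RP(.235,.117); c=np.array([456.2,-149.9,8])
plan([(c+P[:,2]*70,TR(P)),(c+P[:,2]*6,TR(P))])
E
```

```text
t 1.8 p [412.7 -28.6 120.7] j [ -5.6   0.7 -34.7  48.2   2.2 -19. ] F [1.1 0.7 0.6] w 85.4 g 0.0
shift [-0.0006 -0.1281  0.0435] rot [0.     0.0014 0.001 ] d 135 deg 0.1
shift [-0.     0.     0.064] rot [0. 0. 0.] d 64 deg 0.0
```

Request:
{"fn": "servo_tool", "kwargs": {"steps": [[[1,-0.0006,-0.128,0.0435,0,0.0014,0.001],[1,-0.0006,-0.128,0.0435,0,0.0014,0.001],[1,-0.0006,-0.128,0.0435,0,0.0014,0.001],[1,-0.0006,-0.128,0.0435,0,0.0014,0.001],[1,-0.0006,-0.128,0.0435,0,0.0014,0.001]]]}}

```text
time: 2.3
ee_pos: [0.4476, -0.1503, 0.0773]
orientation: [[-0.967, -0.231, 0.111], [-0.229, 0.973, 0.027], [-0.115, 0.001, -0.993]]
ft_force: [-0.1, 1.0, 0.1]
grip_width: 0.0855
grip_force: 0.0
```

Request:
{"fn": "servo_tool", "kwargs": {"steps": [[[1,0,0,0.03,0,0,0],[1,0,0,0.055,0,0,0],[1,0,0,0.064,0,0,0],[1,0,0,0.064,0,0,0]]]}}

```text
time: 2.7
ee_pos: [0.4544, -0.1475, 0.0137]
orientation: [[-0.966, -0.234, 0.111], [-0.232, 0.972, 0.028], [-0.114, 0.001, -0.993]]
ft_force: [-0.8, -1.1, 1.0]
grip_width: 0.0855
grip_force: 0.0
```

```bash
python3 - <<'E'
from plan import *
P=RP(.235,.117); c=np.array([456.2,-149.9,8])
plan([(c+P[:,2]*6,TR(P))])
s=cam("side"); crop(s[0],190,220,100,75,8,"s2")
E
```

```text
t 2.7 p [ 454.4 -147.5   13.7] j [-20.3  16.1 -34.4  34.1   3.7 -33.6] F [-0.8 -1.1  1. ] w 85.5 g 0.0
shift [-0.0005 -0.0028 -0.0002] rot [ 0.0013 -0.0027  0.0006] d 3 deg 0.2
```

View pics/s2.png

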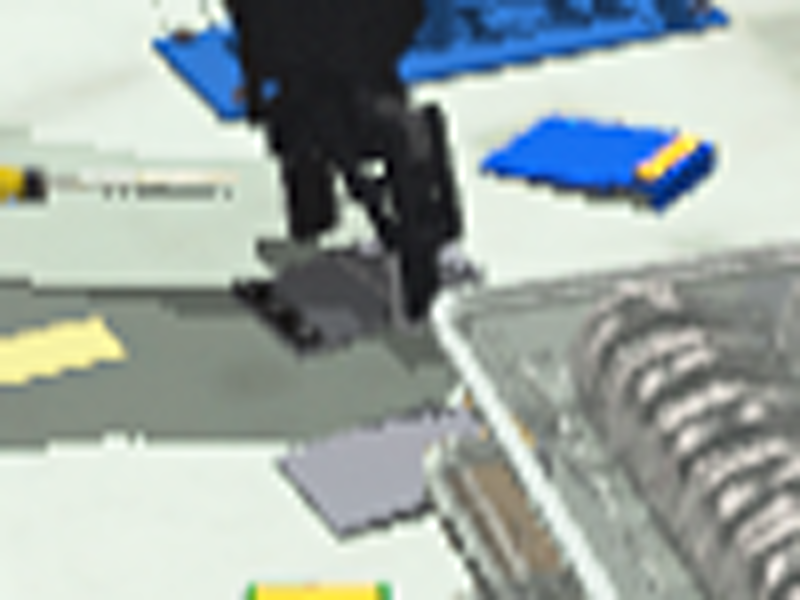

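The crop shows the fingers straddling the lip plate (lip at (270,315)), with the near finger's tip at (415,315) just above the bench. I'll close on it now.

Request:
{"fn": "servo_tool", "kwargs": {"steps": [[[1,-0.0005,-0.0028,0,0,0,0],[0.5,-0.0005,-0.0028,0,0,0,0],[0.5,-0.0005,-0.0028,0,0,0,0],[0.5,-0.0005,-0.0028,0,0,0,0],[0.5,-0.0005,-0.0028,0,0,0,0]]], "squeeze": 50}}

```text
time: 3.25
ee_pos: [0.4567, -0.1517, 0.0153]
orientation: [[-0.966, -0.232, 0.114], [-0.23, 0.973, 0.026], [-0.117, -0.001, -0.993]]
ft_force: [-5.1, -0.1, 15.9]
grip_width: 0.061
grip_force: 50.2
```

Request:
{"fn": "servo_tool", "kwargs": {"steps": [[[0.5,0,0,0,0,0,0],[0.5,0,0,0,0,0,0]]]}}

```text
time: 3.45
ee_pos: [0.4567, -0.1517, 0.0153]
orientation: [[-0.966, -0.232, 0.114], [-0.23, 0.973, 0.026], [-0.117, -0.001, -0.993]]
ft_force: [-5.1, 0.8, 15.0]
grip_width: 0.06
grip_force: 50.2
```

```bash
cat >> plan.py <<'E'
B0=np.array([529.6,97.8,46.9]); PB=RP(.167,np.radians(15))
def bar(k): return B0+PB@np.array([48.,0,6.5])*k
def hang(k,dx=0,dz=0,off=(0.9,0,7.3),dy=0,org=None): # TCP for plate centre offset from hung pose
    o=bar(k) if org is None else np.array(org)
    return (o+PB@(np.array([-40+dx,dy,3+dz])+np.array(off)),TR(PB))
E
python3 - <<'E'
from plan import *
p,R=st()
up=(p*1000+[0,0,120],R)
mid=(np.r_[470,-30,180],TR(PB))
plan([up,mid,hang(0,4,40),hang(0,4,10)],(p,R))
E
```

```text
t 3.45 p [ 456.7 -151.7   15.3] j [-20.7  16.2 -34.   34.2   3.7 -33.9] F [-5.1  0.8 15. ] w 60.0 g 50.2
shift [-1.400e-02 -1.000e-04 -1.192e-01] rot [0. 0. 0.] d 120 deg 0.0
shift [-0.0461  0.1153 -0.0397] rot [ 0.0117 -0.1447  0.066 ] d 130 deg 9.1
shift [-0.0077  0.1161  0.099 ] rot [0. 0. 0.] d 153 deg 0.0
shift [-0.   -0.    0.03] rot [0. 0. 0.] d 30 deg 0.0
```

Request:
{"fn": "servo_tool", "kwargs": {"steps": [[[0.5,-0.002,0,-0.02,0,0,0],[0.5,-0.007,0,-0.06,0,0,0],[0.5,-0.014,0,-0.119,0,0,0],[0.5,-0.014,0,-0.119,0,0,0]]]}}

```text
time: 3.85
ee_pos: [0.4585, -0.1522, 0.1394]
orientation: [[-0.965, -0.232, 0.119], [-0.231, 0.973, 0.024], [-0.121, -0.004, -0.993]]
ft_force: [0.4, 0.1, -2.1]
grip_width: 0.0604
grip_force: 56.1
```

Request:
{"fn": "servo_tool", "kwargs": {"steps": [[[0.5,-0.0115,0.029,-0.01,0.003,-0.036,0.016],[0.5,-0.023,0.058,-0.02,0.006,-0.072,0.033],[0.5,-0.0345,0.087,-0.03,0.009,-0.108,0.05],[0.5,-0.0461,0.1153,-0.0397,0.0117,-0.1447,0.066],[0.5,-0.0461,0.1153,-0.0397,0.0117,-0.1447,0.066]]]}}

```text
time: 4.35
ee_pos: [0.4697, -0.0272, 0.18]
orientation: [[-0.952, -0.168, 0.257], [-0.162, 0.986, 0.045], [-0.261, 0.001, -0.965]]
ft_force: [0.0, -1.1, -1.5]
grip_width: 0.0602
grip_force: 56.1
```

```bash
python3 - <<'E'
from plan import *
plan([hang(0,4,40),hang(0,4,10)])
E
```

```text
t 4.35 p [469.7 -27.2 180. ] j [ -5.9  -2.2 -30.1  47.5   4.1 -15.1] F [ 0.  -1.1 -1.5] w 60.2 g 56.1
shift [-0.0076  0.1131  0.0992] rot [0.0017 0.002  0.0019] d 151 deg 0.2
shift [-0.   -0.    0.03] rot [0. 0. 0.] d 30 deg 0.0
```

Request:
{"fn": "servo_tool", "kwargs": {"steps": [[[0.5,-0.0019,0.028,0.025,0,0,0],[0.5,-0.004,0.06,0.05,0,0,0],[0.5,-0.006,0.09,0.075,0,0,0],[0.5,-0.0076,0.113,0.099,0,0,0],[0.5,-0.0076,0.113,0.099,0,0,0]]]}}

```text
time: 4.85
ee_pos: [0.4814, 0.0889, 0.082]
orientation: [[-0.954, -0.169, 0.249], [-0.163, 0.986, 0.044], [-0.253, 0.001, -0.968]]
ft_force: [-0.4, -0.0, -0.4]
grip_width: 0.06
grip_force: 56.1
```

```bash
python3 - <<'E'
from plan import *
plan([hang(0,4,40),hang(0,4,15)])
t=cam("top"); s=cam("side")
a=t[0][170:320,185:285,::-1]; b=s[0][165:240,200:300,::-1]
a=cv2.resize(a,(400,600),interpolation=cv2.INTER_CUBIC); b=cv2.resize(b,(400,300),interpolation=cv2.INTER_CUBIC)
c=np.zeros((600,800,3),np.uint8); c[:,:400]=a; c[:300,400:]=b; cv2.imwrite("pics/c3.png",c)
E
```

```text
t 4.85 p [481.4  88.9  82. ] j [ 10.5   5.6 -37.7  32.1  -0.1   0.8] F [-0.4 -0.  -0.4] w 60.0 g 56.1
shift [-0.0031  0.0008 -0.0037] rot [ 0.0018 -0.0062  0.0024] d 5 deg 0.4
shift [ 0.    -0.     0.025] rot [0. 0. 0.] d 25 deg 0.0
```

View pics/c3.png

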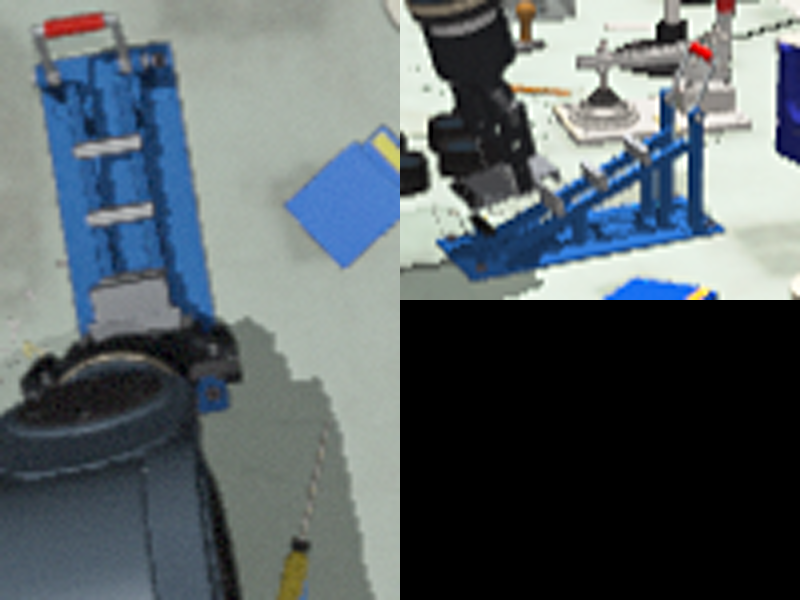

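The top crop shows the held plate's head edge from about (97,287) to (164,272), just below the bare middle bar at (118,214). The side crop shows its head corner near (555,165) above the lowest bar. I'll compare this with the projection.

```bash
python3 - <<'E'
from plan import *
p,R=st(); t=cam("top"); s=cam("side")
Pl=R@np.diag([-1,1,-1.]); c=p*1000-Pl@[.9,0,7.3]
q=[(c+Pl@v)/1000 for v in ([45,25,3],[45,-25,3],[23,31,3],[23,-31,3])]
print((proj(q,t)-[185,170]).round(1)*4,(proj(q,s)-[200,165]).round(1)*4+[400,0])
# grey bar / plate rows along the plate axis: saturation profile in top view
m=(c+Pl@[45,0,3])/1000
for d in range(-14,16,2):
    u=proj([(c+Pl@[45+d,y,3])/1000 for y in (-15,-8,0,8,15)],t); print(d,[t[0][int(round(v)),int(round(x))].tolist() for x,v in u[::2]])
E
```

```text
t 4.95 p [482.6  87.2  84.5] j [ 10.3   5.4 -37.6  32.3  -0.1   0.7] F [ 0.3 -0.1 -1.6] w 60.4 g 56.1
[[ 92.4 284.8]
 [167.6 271.6]
 [ 89.6 318. ]
 [182.8 302. ]] [[536.8 146. ]
 [558.4 163.6]
 [513.6 152.8]
 [540.  175.2]]
-14 [[132, 135, 137], [133, 136, 141], [132, 134, 140]]
-12 [[133, 137, 140], [135, 140, 142], [133, 137, 138]]
-10 [[136, 137, 139], [134, 137, 141], [132, 137, 140]]
-8 [[132, 137, 141], [140, 143, 147], [137, 142, 145]]
-6 [[132, 137, 141], [140, 143, 147], [137, 142, 145]]
-4 [[135, 137, 142], [137, 141, 144], [136, 137, 143]]
-2 [[106, 109, 113], [112, 112, 115], [97, 99, 105]]
0 [[106, 109, 113], [112, 112, 115], [91, 92, 94]]
2 [[70, 73, 73], [68, 66, 70], [91, 92, 94]]
4 [[72, 83, 98], [73, 78, 89], [75, 78, 92]]
6 [[50, 97, 155], [57, 92, 136], [49, 92, 148]]
8 [[50, 97, 155], [57, 92, 136], [49, 92, 148]]
10 [[47, 91, 144], [53, 108, 168], [48, 95, 152]]
12 [[49, 99, 148], [51, 110, 170], [52, 97, 154]]
14 [[42, 85, 139], [52, 107, 168], [46, 96, 153]]
```

```bash
python3 - <<'E'
from plan import *
plan([hang(0,4,8),hang(0,4,0)])
E
```

```text
t 5.05 p [483.5  86.6  85.7] j [ 10.2   5.3 -37.5  32.3  -0.1   0.7] F [ 0.6 -0.1 -1.2] w 60.1 g 56.1
shift [-0.0006  0.0034  0.0314] rot [ 0.0005 -0.001  -0.0006] d 32 deg 0.1
shift [-0.     0.     0.008] rot [0. 0. 0.] d 8 deg 0.0
```

Request:
{"fn": "servo_tool", "kwargs": {"steps": [[[0.5,0,0.0034,0.012,0,0,0],[0.5,0,0.0034,0.024,0,0,0],[0.5,0,0.0034,0.031,0,0,0],[0.5,0,0.0034,0.031,0,0,0]]]}}

```text
time: 5.45
ee_pos: [0.4912, 0.0914, 0.0557]
orientation: [[-0.953, -0.165, 0.255], [-0.16, 0.986, 0.044], [-0.259, 0.001, -0.966]]
ft_force: [0.4, 0.2, 0.0]
grip_width: 0.0603
grip_force: 58.0
```

Request:
{"fn": "servo_tool", "kwargs": {"steps": [[[0.5,0,0,0.002,0,0,0],[0.5,0,0,0.004,0,0,0],[0.5,0,0,0.005,0,0,0],[0.5,0,0,0.006,0,0,0],[0.5,0,0,0.006,0,0,0]]]}}

```text
time: 5.95
ee_pos: [0.4941, 0.0919, 0.053]
orientation: [[-0.951, -0.166, 0.259], [-0.16, 0.986, 0.044], [-0.263, 0.0, -0.965]]
ft_force: [-26.9, -8.2, 60.7]
grip_width: 0.0603
grip_force: 68.1
```

```bash
python3 - <<'E'
from plan import *
plan([hang(0,4,0),hang(0,0,0)])
E
```

```text
t 5.95 p [494.1  91.9  53. ] j [ 10.7   8.9 -39.1  26.7  -0.3   1.1] F [-26.9  -8.2  60.7] w 60.3 g 68.1
shift [ 0.002  -0.      0.0048] rot [ 0.0003  0.0042 -0.0005] d 5 deg 0.2
shift [ 0.004 -0.    -0.   ] rot [0. 0. 0.] d 4 deg 0.0
```

Request:
{"fn": "servo_tool", "kwargs": {"steps": [[[0.5,0.001,0,-0.003,0,0,0],[0.5,0.003,0,-0.005,0,0,0],[0.5,0.003,0,-0.005,0,0,0],[0.5,0.003,0,-0.005,0,0,0]]]}}

```text
time: 6.35
ee_pos: [0.4926, 0.0918, 0.0566]
orientation: [[-0.951, -0.165, 0.262], [-0.159, 0.986, 0.045], [-0.266, 0.001, -0.964]]
ft_force: [20.6, 2.8, -1.9]
grip_width: 0.0603
grip_force: 61.2
```

```bash
python3 - <<'E'
from plan import *
plan([hang(0,4,0),hang(0,0,0)])
s=cam("side");crop(s[0],200,170,100,75,8,"s4")
p,R=st(); Pl=R@np.diag([-1,1,-1.]); c=p*1000-Pl@[.9,0,7.3]
q=[(c+Pl@v)/1000 for v in ([45,25,3],[45,-25,3],[-45,31,6],[-45,-31,6],[-45,-31,-3])]
print((proj(q,s)-[200,170]).round(1)*8)
print(((proj([(bar(k)+PB@[0,y,0])/1000 for k in (0,1) for y in (22,-22)],s)-[200,170])*8).round())
E
```

```text
t 6.35 p [492.6  91.8  56.6] j [ 10.7   8.3 -39.3  27.   -0.3   1.2] F [20.6  2.8 -1.9] w 60.3 g 61.2
shift [ 0.0015 -0.0003  0.0088] rot [ 0.0007  0.0077 -0.0011] d 9 deg 0.4
shift [ 0.004 -0.    -0.   ] rot [0. 0. 0.] d 4 deg 0.0
t 6.4 p [492.6  91.8  56.6] j [ 10.7   8.3 -39.3  27.   -0.3   1.2] F [20.   2.3 -2.1] w 60.5 g 61.3
[[292.8 300. ]
 [336.  336.8]
 [116.  367.2]
 [166.4 415.2]
 [171.2 431.2]]
[[284. 338.]
 [322. 371.]
 [369. 287.]
 [408. 318.]]
```

View pics/s4.png

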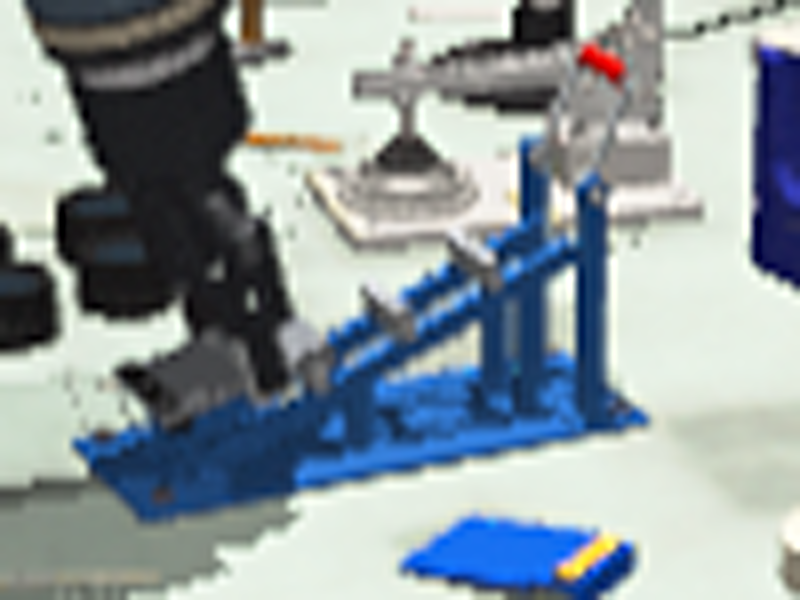

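The side crop shows the plate's lip at (118,368) to (170,420), as predicted. Its head, around (285,318) to (325,355), sits lower than predicted, so the plate has pitched nose-down by a few degrees in the grip. The hook seems to be over the lowest bar at (318,368). I'll ease the grip and lower it gently so the plate can align itself.

Request:
{"fn": "servo_tool", "kwargs": {"steps": [[[0.5,-0.002,0,0,0,0,0],[0.5,-0.002,0,0.001,0,0,0],[0.5,-0.002,0,0.002,0,0,0],[0.5,-0.002,0,0.002,0,0,0]]], "squeeze": 20}}

```text
time: 6.8
ee_pos: [0.4932, 0.0919, 0.0542]
orientation: [[-0.952, -0.165, 0.259], [-0.159, 0.986, 0.044], [-0.263, 0.001, -0.965]]
ft_force: [7.9, 1.8, 5.3]
grip_width: 0.0603
grip_force: 62.2
```

Request:
{"fn": "servo_tool", "kwargs": {"steps": [[[0.5,0,0,0.001,0,0,0],[0.5,0,0,0.001,0,0,0]]]}}

```text
time: 7.0
ee_pos: [0.4934, 0.0919, 0.0533]
orientation: [[-0.952, -0.165, 0.259], [-0.159, 0.986, 0.044], [-0.263, 0.001, -0.965]]
ft_force: [5.8, 0.3, 6.8]
grip_width: 0.06
grip_force: 62.4
```

```bash
python3 - <<'E'
from plan import *
plan([hang(0,4,0),hang(0,0,0)])
print(np.round(env.observe()["ft_torque"],2))
E
```

```text
t 7.0 p [493.4  91.9  53.3] j [ 10.7   8.8 -39.2  26.8  -0.3   1.2] F [5.8 0.3 6.8] w 60.0 g 62.4
shift [ 0.0014 -0.0002  0.0054] rot [ 0.0007  0.0043 -0.001 ] d 6 deg 0.3
shift [ 0.004 -0.    -0.   ] rot [0. 0. 0.] d 4 deg 0.0
[ 0.27 -1.51 -0.11]
```

Request:
{"fn": "servo_tool", "kwargs": {"steps": [[[0.75,0,0,0,0,0,0],[0.85,0,0,0,0,0,0],[1,0,0,0,0,0,0],[1,0,0,0,0,0,0]]]}}

```text
time: 7.4
ee_pos: [0.4903, 0.0919, 0.051]
orientation: [[-0.953, -0.166, 0.253], [-0.16, 0.986, 0.044], [-0.257, 0.001, -0.966]]
ft_force: [-0.1, 0.8, 0.1]
grip_width: 0.0854
grip_force: 0.0
```

Request:
{"fn": "servo_tool", "kwargs": {"steps": [[[1,0,0,-0.03,0,0,0],[1,0,0,-0.07,0,0,0],[1,0,0,-0.12,0,0,0],[1,0,-0.05,-0.12,0,0,0],[1,0,-0.1,-0.12,0,0,0]]]}}

```text
time: 7.9
ee_pos: [0.4775, -0.0117, 0.1689]
orientation: [[-0.951, -0.171, 0.257], [-0.165, 0.985, 0.045], [-0.261, 0.0, -0.965]]
ft_force: [1.8, 0.0, -0.4]
grip_width: 0.0851
grip_force: 0.0
```

Request:
{"fn": "servo_tool", "kwargs": {"steps": [[[1,0,-0.05,0,0,0,0],[1,0,-0.1,0,0,0,0]]]}}

```text
time: 8.1
ee_pos: [0.4933, -0.1123, 0.1672]
orientation: [[-0.953, -0.167, 0.254], [-0.161, 0.986, 0.044], [-0.258, 0.001, -0.966]]
ft_force: [1.7, 0.4, 1.2]
grip_width: 0.0853
grip_force: 0.0
```

```bash
python3 - <<'E'
from plan import *
st()
t=cam("top"); s=cam("side")
a=t[0][200:300,200:250,::-1]; b=s[0][185:235,205:265,::-1]
a=cv2.resize(a,(300,600),interpolation=cv2.INTER_CUBIC); b=cv2.resize(b,(480,400),interpolation=cv2.INTER_CUBIC)
c=np.zeros((600,780,3),np.uint8); c[:,:300]=a; c[:400,300:]=b; cv2.imwrite("pics/c5.png",c)
E
```

```text
t 8.1 p [ 493.3 -112.3  167.2] j [-16.7   3.4 -26.3  46.8   6.6 -25.5] F [1.7 0.4 1.2] w 85.3 g 0.0
```

View pics/c5.png

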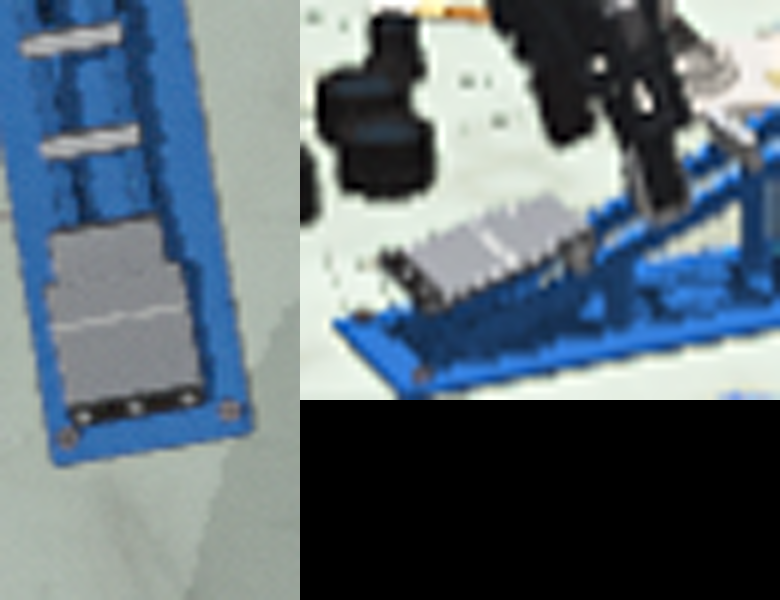

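The top crop shows the lip plate lying on the frame: head edge (48,233) to (160,214), scribed line (52,328) to (185,307), lip (73,425) to (206,398). The side crop shows its head at about (555,193) to (597,228). I'll fit its pose.

```bash
cat > fitp.py <<'E'
from plan import *
from scipy.optimize import least_squares
def fitp(a,ua,b,ub,x0,t,s,k):
    def pt(p,L): return (np.array(L,float)@RP(p[3],p[4]).T+p[:3])/1000
    R=least_squares(lambda p:np.r_[(proj(pt(p,a),t)-ua).ravel(),(proj(pt(p,b),s)-ub).ravel()],x0)
    p=R.x; print('fit',p.round(3),'res',R.fun.round(1)); print('in bar frame',(PB.T@(p[:3]-bar(k))).round(1),'dyaw',round(p[3]-.167,3),'pitch',np.degrees(p[4]).round(1))
E
python3 - <<'E'
from fitp import *
t=cam("top"); s=cam("side")
T=lambda l:(np.array(l,float)+.5)/6-.5+[200,200]
S=lambda l:(np.array(l,float)+.5)/8-.5+[205,185]
fitp([[45,25,3],[45,-25,3],[-45,31,6],[-45,-31,6],[3,31,3],[3,-31,3]],T([[48,233],[160,214],[73,423],[206,398],[52,328],[185,307]]),
 [[-45,31,6],[-45,-31,-3],[45,25,3],[45,-25,3]],S([[80,252],[135,312],[255,193],[297,228]]),[490,90,45,.167,.26],t,s,0)
E
```

```text
fit [4.91746e+02 9.23890e+01 4.72830e+01 1.68000e-01 2.36000e-01] res [-0.  -0.3 -0.3 -0.3 -0.2  0.6  0.2  0.8  0.  -0.8  0.5 -1.2 -0.6  0.
 -0.6  0.6 -0.3 -0.3 -0.1 -0.2]
in bar frame [-36.8   1.   10.3] dyaw 0.001 pitch 13.5
```

```bash
python3 - <<'E'
from plan import *
t=cam("top"); s=cam("side")
T=lambda l:(np.array(l,float)+.5)/4-.5+[185,165]
S=lambda l:(np.array(l,float)+.5)/4-.5+[170,170]
# rest: top-view outline corners at several heights, in bar-0 frame
for z in (20,25,30,35):
    q=onplane(T([[119,398],[187,388],[121,410],[188,400]]),z/1000,t)*1000
    print(z,((q-B0)@PB).round(1).tolist())
X=tri(T([[153,393]]),t,S([[203,203]]),s)*1000; print('tri rest',X.round(1),((X-B0)@PB).round(1))
print('expected rest pts in s1', [((proj((B0+PB@np.array(v))/1000,s)-[170,170])*4).round().tolist() for v in ([-85,24,0],[-85,-24,0],[-85,24,-8],[-95,24,0])])
a=cv2.imread("pics/s1.png")[150:270,150:300]; cv2.imwrite("pics/s6.png",cv2.resize(a,(750,600),interpolation=cv2.INTER_CUBIC))
E
```

```text
20 [[-72.2, 23.9, -8.5], [-73.4, -23.4, -8.2], [-80.3, 23.8, -6.3], [-81.4, -22.7, -6.0]]
25 [[-70.8, 23.3, -3.7], [-72.1, -23.8, -3.4], [-78.9, 23.3, -1.5], [-80.0, -23.1, -1.2]]
30 [[-69.5, 22.8, 1.1], [-70.7, -24.2, 1.4], [-77.5, 22.8, 3.3], [-78.6, -23.5, 3.6]]
35 [[-68.1, 22.2, 5.9], [-69.3, -24.6, 6.3], [-76.1, 22.2, 8.1], [-77.2, -23.9, 8.4]]
tri rest [[461.4  85.7  35. ]] [[-70.   -0.6   6.5]]
expected rest pts in s1 [[[181.0, 204.0]], [[200.0, 223.0]], [[183.0, 212.0]], [[171.0, 209.0]]]
```

View pics/s6.png

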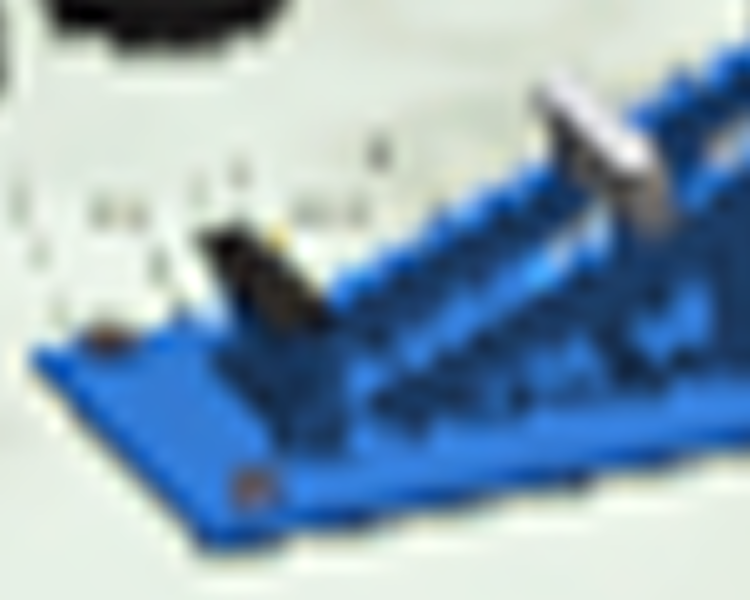

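The enlargement shows the lowest bar's bright top face from (550,80) to (655,165). That is 1–2 px higher than I picked, so I had the bar heights a few mm too low. The rest, around (260,270), lies 70–78 mm downhill of the bar. I'll refit.

```bash
sed -i 's/us=S(.*/us=S([[263,165],[282,182],[307,141.5],[326,160],[352,114.5],[371,133]])/; s/(proj(W(\[\[-131,48,6\].*/(proj(W([[-131,-48,3]]),s)-bs[:1]).ravel()*0.01,/; s/(proj(W(g),t)-T/(proj(W(g),t)-T/' fit.py; python3 fit.py | sed -n '/frame/,$p'
```

```text
frame [ 5.62152e+02  1.02891e+02  1.60000e-01 -3.33110e+01  5.17730e+01
  2.22500e+00] res [ 0.2 -0.1 -0.2 -0.1  0.2 -0.3  0.  -0.5  0.3 -0.2  0.   0.3  0.3 -0.1
  0.  -0.   0.  -0.5 -0.   0.1 -0.2 -0.3 -0.2  0.   0.   0.3 -0.   0.1
 -0.3 -0.3 -0.2 -1.  -1.   0.2 -0.7 -0.7  0.   0.   0.1  0.5  0.4  1.3]
bar 0 [[529.3  97.6  51.8]]
bar 1 [[573.4 104.7  70.5]]
bar 2 [[617.5 111.8  89.2]]
pivot [[662.5 119.1 115.9]]
tri bars L,M,U uphill mid [[529.2  97.4  52.4]
 [574.  105.3  67.6]
 [618.7 111.5  88. ]]
```

```bash
sed -i 's/^B0=.*/B0=np.array([529.3,97.6,51.8]); PB=RP(.164,np.radians(15))/' plan.py; python3 - <<'E'
from plan import *
g=np.array([490.3,91.9,51.0])+PB[:,2]*1.5; print('offset in bar frame',(PB.T@(g-B0)).round(1))
plan([(g+PB[:,2]*60,TR(PB)),(g,TR(PB))])
E
```

```text
offset in bar frame [-38.3   0.7  10.9]
t 8.5 p [ 493.2 -109.1  166.8] j [-16.3   3.4 -26.4  46.8   6.5 -25.2] F [ 0.6  0.1 -0. ] w 85.3 g 0.0
shift [1.000e-04 1.986e-01 5.860e-02] rot [ 0.0024 -0.0016  0.0047] d 207 deg 0.3
shift [-0.    0.    0.06] rot [0. 0. 0.] d 60 deg 0.0
```

Request:
{"fn": "servo_tool", "kwargs": {"steps": [[[1,0,0.05,0,0,0,0],[1,0,0.1,0.01,0,0,0.005],[1,0,0.15,0.03,0,0,0.005],[1,0,0.1986,0.0586,0.0024,0,0.005],[1,0,0.1986,0.0586,0.0024,-0.0016,0.005]]]}}

```text
time: 9.0
ee_pos: [0.4731, 0.0925, 0.1085]
orientation: [[-0.953, -0.167, 0.253], [-0.161, 0.986, 0.043], [-0.257, 0.001, -0.966]]
ft_force: [-0.1, -0.7, 0.5]
grip_width: 0.0856
grip_force: 0.0
```

Request:
{"fn": "servo_tool", "kwargs": {"steps": [[[1,0,0,0.03,0,0,0],[1,0,0,0.055,0,0,0],[1,0,0,0.06,0,0,0],[1,0,0,0.06,0,0,0]]]}}

```text
time: 9.4
ee_pos: [0.4899, 0.0907, 0.0522]
orientation: [[-0.954, -0.162, 0.254], [-0.156, 0.987, 0.042], [-0.258, -0.0, -0.966]]
ft_force: [-0.3, -0.0, 0.9]
grip_width: 0.0854
grip_force: 0.0
```

Request:
{"fn": "servo_tool", "kwargs": {"steps": [[[0.6,0,0,0,0,0,0],[0.6,0,0,0,0,0,0],[0.6,0,0,0,0,0,0],[0.6,0,0,0,0,0,0]]], "squeeze": 25}}

```text
time: 9.8
ee_pos: [0.4911, 0.0906, 0.0539]
orientation: [[-0.953, -0.161, 0.257], [-0.155, 0.987, 0.042], [-0.261, 0.0, -0.965]]
ft_force: [-4.8, -1.1, 9.2]
grip_width: 0.061
grip_force: 24.8
```

Request:
{"fn": "servo_tool", "kwargs": {"steps": [[[0.6,0.001,0,0,0,0,0],[0.6,0.002,0,0,0,0,0],[0.6,0.002,0,0,0,0,0]]]}}

```text
time: 10.1
ee_pos: [0.4909, 0.0906, 0.054]
orientation: [[-0.952, -0.161, 0.26], [-0.155, 0.987, 0.043], [-0.264, 0.0, -0.965]]
ft_force: [9.9, 1.4, 0.2]
grip_width: 0.061
grip_force: 28.8
```

```bash
python3 - <<'E'
from plan import *
p,R=st(); print((PB.T@(p*1000-B0)).round(1))
E
```

```text
t 10.1 p [490.9  90.6  54. ] j [ 10.7   8.4 -39.6  26.7  -0.4   1.4] F [9.9 1.4 0.2] w 61.0 g 28.8
[-37.1  -0.7  12.2]
```

Request:
{"fn": "servo_tool", "kwargs": {"steps": [[[0.6,0.001,0,0,0,0,0],[0.6,0.0015,0,0,0,0,0],[0.6,0.0015,0,0,0,0,0]]]}}

```text
time: 10.4
ee_pos: [0.4909, 0.0905, 0.0543]
orientation: [[-0.951, -0.161, 0.263], [-0.155, 0.987, 0.043], [-0.266, 0.0, -0.964]]
ft_force: [18.5, 4.6, -4.7]
grip_width: 0.0614
grip_force: 29.5
```

Request:
{"fn": "servo_tool", "kwargs": {"steps": [[[0.8,0,0,0,0,0,0],[1,0,0,0,0,0,0],[1,0,0,0,0,0,0]]]}}

```text
time: 10.7
ee_pos: [0.4869, 0.0899, 0.0517]
orientation: [[-0.953, -0.161, 0.255], [-0.156, 0.987, 0.042], [-0.259, -0.0, -0.966]]
ft_force: [-0.4, 0.6, 0.1]
grip_width: 0.0853
grip_force: 0.0
```

Request:
{"fn": "servo_tool", "kwargs": {"steps": [[[1,0,0,-0.03,0,0,0],[1,0,0,-0.07,0,0,0],[1,0,-0.02,-0.11,0,0,0],[1,0,-0.07,-0.12,0,0,0],[1,0,-0.12,-0.12,0,0,0]]]}}

```text
time: 11.2
ee_pos: [0.4764, -0.0334, 0.1701]
orientation: [[-0.952, -0.164, 0.26], [-0.158, 0.987, 0.042], [-0.263, -0.001, -0.965]]
ft_force: [1.4, 0.6, 0.3]
grip_width: 0.0855
grip_force: 0.0
```

Request:
{"fn": "servo_tool", "kwargs": {"steps": [[[1,0,-0.05,0,0,0,0],[1,0,-0.1,0,0,0,0],[1,0,-0.1,0,0,0,0]]]}}

```text
time: 11.5
ee_pos: [0.492, -0.1365, 0.1675]
orientation: [[-0.954, -0.155, 0.256], [-0.15, 0.988, 0.039], [-0.259, -0.001, -0.966]]
ft_force: [0.4, 0.2, 0.3]
grip_width: 0.0858
grip_force: 0.0
```

```bash
cat > pf.py <<'E'
from fitp import *
# refine a plate pose in the top view from its mask corners: approxPoly-free, minAreaRect on low-saturation mask is left out; prints expected vs edge profile
def edges(c,P,t,z=3,ends=((-45,(-12,0,12)),(45,(-12,0,12))),rng=12):
    g=cv2.GaussianBlur(t[0],(3,3),0).astype(float)
    out=[]
    for x0,ys in ends:
        for y in ys:
            d=np.arange(-rng,rng+.1,.5)
            uv=proj([(c+P@[x0+k,y,z])/1000 for k in d],t).astype(np.float32)
            v=cv2.remap(g,uv[:,0].reshape(-1,1),uv[:,1].reshape(-1,1),cv2.INTER_LINEAR).reshape(-1,3)
            e=np.linalg.norm(np.gradient(v,axis=0),axis=1); out.append((x0,y,float(d[e.argmax()]),round(float(e.max()))))
    return out
def sides(c,P,t,z=3,xs=(-25,-10,5,15),rng=12):
    g=cv2.GaussianBlur(t[0],(3,3),0).astype(float); out=[]
    for s in (31,-31):
        for x in xs:
            d=np.arange(-rng,rng+.1,.5)
            uv=proj([(c+P@[x,s+k,z])/1000 for k in d],t).astype(np.float32)
            v=cv2.remap(g,uv[:,0].reshape(-1,1),uv[:,1].reshape(-1,1),cv2.INTER_LINEAR).reshape(-1,3)
            e=np.linalg.norm(np.gradient(v,axis=0),axis=1); out.append((s,x,float(d[e.argmax()]),round(float(e.max()))))
    return out
E
python3 - <<'E'
from pf import *
p,R=st(); t=cam("top")
c=B0+PB@[-40,0,3]
print(edges(c,PB,t),sides(c,PB,t))
c=np.array([638.2,-227.7,8]); P=RP(-.439,.117); print('plain',edges(c,P,t),sides(c,P,t))
plan([(c+P[:,2]*90,TR(P)),(c+P[:,2]*10,TR(P))])
c=np.array([442.2,-292,8]); P=RP(.18,.117); print('top',edges(c,P,t),sides(c,P,t))
E
```

```text
t 11.5 p [ 492.  -136.5  167.5] j [-19.6   4.1 -25.5  47.1   7.  -27.7] F [0.4 0.2 0.3] w 85.8 g 0.0
[(-45, -12, 10.0, 14), (-45, 0, 11.5, 9), (-45, 12, 0.0, 12), (45, -12, 0.0, 10), (45, 0, -1.5, 10), (45, 12, -1.5, 10)] [(31, -25, 12.0, 10), (31, -10, 12.0, 12), (31, 5, 12.0, 12), (31, 15, 12.0, 10), (-31, -25, 2.5, 10), (-31, -10, 2.5, 10), (-31, 5, 1.5, 10), (-31, 15, 1.0, 12)]
plain [(-45, -12, -3.5, 2), (-45, 0, 2.0, 3), (-45, 12, 2.0, 5), (45, -12, 4.0, 2), (45, 0, 2.5, 1), (45, 12, 3.5, 1)] [(31, -25, 4.5, 2), (31, -10, 3.5, 2), (31, 5, -0.5, 3), (31, 15, -2.0, 2), (-31, -25, 4.0, 3), (-31, -10, 1.5, 3), (-31, 5, 1.5, 2), (-31, 15, -2.0, 2)]
t 11.55 p [ 491.5 -133.9  167.2] j [-19.4   4.  -25.6  47.1   7.1 -27.5] F [ 0.3  0.1 -0.4] w 85.5 g 0.0
shift [-0.0993 -0.1097  0.0989] rot [0.1122 0.14   0.5859] d 178 deg 35.1
shift [0.   0.   0.08] rot [0. 0. 0.] d 80 deg 0.0
top [(-45, -12, -4.0, 4), (-45, 0, -12.0, 6), (-45, 12, -12.0, 6), (45, -12, 1.5, 9), (45, 0, -6.0, 9), (45, 12, -5.5, 10)] [(31, -25, 4.5, 1), (31, -10, -12.0, 6), (31, 5, -2.0, 11), (31, 15, 6.0, 10), (-31, -25, -2.0, 4), (-31, -10, -1.5, 4), (-31, 5, 2.0, 3), (-31, 15, 0.5, 3)]
```

Request:
{"fn": "servo_tool", "kwargs": {"steps": [[[1,-0.02,-0.022,0.0,0.022,0.028,0.117],[1,-0.04,-0.044,0.02,0.045,0.056,0.234],[1,-0.06,-0.066,0.04,0.067,0.084,0.351],[1,-0.08,-0.088,0.07,0.09,0.112,0.469],[1,-0.0993,-0.1097,0.0989,0.1122,0.14,0.5859]]]}}

```text
time: 12.05
ee_pos: [0.6306, -0.2189, 0.097]
orientation: [[-0.9, 0.424, 0.106], [0.421, 0.906, -0.05], [-0.117, -0.0, -0.993]]
ft_force: [0.0, 0.6, 0.6]
grip_width: 0.0854
grip_force: 0.0
```

Request:
{"fn": "servo_tool", "kwargs": {"steps": [[[1,0,0,0,0,0,0],[1,0,0,0,0,0,0]]]}}

```text
time: 12.25
ee_pos: [0.6291, -0.2184, 0.0961]
orientation: [[-0.902, 0.419, 0.104], [0.416, 0.908, -0.048], [-0.114, 0.0, -0.993]]
ft_force: [0.0, 0.3, -0.3]
grip_width: 0.0856
grip_force: 0.0
```

```bash
python3 - <<'E'
from plan import *
c=np.array([638.2,-227.7,8]); P=RP(-.439,.117)
plan([(c+P[:,2]*90,TR(P)),(c+P[:,2]*9.5,TR(P))])
E
```

```text
t 12.25 p [ 629.1 -218.4   96.1] j [-18.8  29.7   0.4  54.2  -0.7   5.9] F [ 0.   0.3 -0.3] w 85.6 g 0.0
shift [-0.0018 -0.0045 -0.0011] rot [ 0.0009 -0.0023  0.0067] d 5 deg 0.4
shift [-0.      0.      0.0805] rot [0. 0. 0.] d 80 deg 0.0
```

Request:
{"fn": "servo_tool", "kwargs": {"steps": [[[1,-0.0018,-0.0045,0.03,0,-0.002,0.0067],[1,-0.0018,-0.0045,0.06,0,-0.002,0.0067],[1,-0.0018,-0.0045,0.0794,0,-0.002,0.0067],[1,-0.0018,-0.0045,0.0794,0,-0.002,0.0067]]]}}

```text
time: 12.65
ee_pos: [0.6359, -0.2272, 0.0183]
orientation: [[-0.899, 0.425, 0.107], [0.422, 0.905, -0.049], [-0.117, 0.001, -0.993]]
ft_force: [-0.6, 0.5, 0.1]
grip_width: 0.0856
grip_force: 0.0
```

Request:
{"fn": "servo_tool", "kwargs": {"steps": [[[0.5,0,0,0,0,0,0],[0.5,0,0,0,0,0,0],[0.5,0,0,0,0,0,0],[0.5,0,0,0,0,0,0]]], "squeeze": 60}}

```text
time: 13.05
ee_pos: [0.6384, -0.2285, 0.0223]
orientation: [[-0.898, 0.426, 0.112], [0.423, 0.905, -0.051], [-0.122, 0.002, -0.992]]
ft_force: [-8.8, 4.4, 19.1]
grip_width: 0.0583
grip_force: 59.6
```

```bash
python3 - <<'E'
from plan import *
p,R=st(); c=np.array([638.2,-227.7,8]); P=RP(-.439,.117)
print('tcp in plate frame',(P.T@(p*1000-c)).round(1))
up=(p*1000+[0,0,150],R)
h=hang(1,4,60,(0,0,9.5))
plan([up,(np.r_[600,-60,190],TR(PB)),h,hang(1,4,15,(0,0,9.5))],(p,R))
E
```

```text
t 13.05 p [ 638.4 -228.5   22.3] j [-19.4  34.2  -3.5  45.2  -0.6   5.8] F [-8.8  4.4 19.1] w 58.3 g 59.6
tcp in plate frame [ 2.2 -0.7 14.1]
shift [-0.0184  0.0003 -0.1489] rot [0. 0. 0.] d 150 deg 0.0
shift [ 0.1037  0.1361 -0.0304] rot [-0.114  -0.1342 -0.594 ] d 174 deg 35.5
shift [0.0663 0.167  0.0431] rot [0. 0. 0.] d 185 deg 0.0
shift [-0.     0.     0.045] rot [0. 0. 0.] d 45 deg 0.0
```

Request:
{"fn": "servo_tool", "kwargs": {"steps": [[[0.8,0,0,0,0,0,0],[1,0,0,0,0,0,0],[1,0,0,0,0,0,0],[1,0.001,0,0.004,0,0,0],[1,0.001,0,0.004,0,0,0]]]}}

```text
time: 13.55
ee_pos: [0.6367, -0.2282, 0.0143]
orientation: [[-0.898, 0.427, 0.107], [0.424, 0.904, -0.05], [-0.118, 0.001, -0.993]]
ft_force: [-1.0, 0.4, -0.3]
grip_width: 0.0856
grip_force: 0.0
```

Request:
{"fn": "servo_tool", "kwargs": {"steps": [[[0.7,0,0,0,0,0,0],[0.65,0,0,0,0,0,0],[0.65,0,0,0,0,0,0],[0.65,0,0,0,0,0,0]]], "squeeze": 40}}

```text
time: 13.95
ee_pos: [0.6371, -0.2284, 0.0151]
orientation: [[-0.898, 0.427, 0.108], [0.424, 0.904, -0.05], [-0.119, 0.001, -0.993]]
ft_force: [-1.2, 1.8, 5.3]
grip_width: 0.061
grip_force: 42.7
```

```bash
python3 - <<'E'
from plan import *
p,R=st(); c=np.array([638.2,-227.7,8]); P=RP(-.439,.117)
print('tcp in plate frame',(P.T@(p*1000-c)).round(1), env.observe()['ft_torque'])
E
```

```text
t 13.95 p [ 637.1 -228.4   15.1] j [-19.4  34.6  -4.   44.6  -0.6   5.8] F [-1.2  1.8  5.3] w 61.0 g 42.7
tcp in plate frame [ 0.2 -1.1  7.2] [ 0.14686381  0.46565815 -0.00487222]
```

Request:
{"fn": "servo_tool", "kwargs": {"steps": [[[0.65,-0.005,0,-0.04,0,0,0],[0.65,-0.01,0,-0.09,0,0,0],[0.65,-0.0184,0,-0.149,0,0,0],[0.65,-0.0184,0,-0.149,0,0,0]]]}}

```text
time: 14.35
ee_pos: [0.6399, -0.2296, 0.1717]
orientation: [[-0.897, 0.427, 0.116], [0.423, 0.904, -0.053], [-0.128, 0.002, -0.992]]
ft_force: [0.2, 0.4, -1.1]
grip_width: 0.0606
grip_force: 44.9
```

Request:
{"fn": "servo_tool", "kwargs": {"steps": [[[0.65,0.02,0.027,-0.006,-0.022,-0.027,-0.118],[0.65,0.041,0.054,-0.012,-0.045,-0.054,-0.236],[0.65,0.062,0.081,-0.018,-0.068,-0.08,-0.355],[0.65,0.083,0.109,-0.024,-0.091,-0.107,-0.475],[0.65,0.1037,0.1361,-0.0304,-0.114,-0.134,-0.594]]]}}

```text
time: 14.85
ee_pos: [0.5984, -0.0587, 0.1825]
orientation: [[-0.953, -0.168, 0.252], [-0.162, 0.986, 0.044], [-0.256, 0.001, -0.967]]
ft_force: [0.8, -0.3, -1.4]
grip_width: 0.0605
grip_force: 44.9
```

Request:
{"fn": "servo_tool", "kwargs": {"steps": [[[0.65,0,0,0,0,0,0],[0.65,0,0,0,0,0,0]]]}}

```text
time: 15.05
ee_pos: [0.5989, -0.0598, 0.1828]
orientation: [[-0.954, -0.163, 0.252], [-0.157, 0.987, 0.043], [-0.255, 0.001, -0.967]]
ft_force: [-0.5, 0.1, -1.1]
grip_width: 0.0602
grip_force: 44.9
```

```bash
python3 - <<'E'
from plan import *
o=(0.2,0,7.2)
plan([hang(1,4,50,o),hang(1,4,15,o)])
E
```

```text
t 15.05 p [598.9 -59.8 182.8] j [ -7.9  13.2 -12.3  50.3   4.4 -16.7] F [-0.5  0.1 -1.1] w 60.2 g 44.9
shift [0.0631 0.1665 0.0491] rot [ 0.0012 -0.0036 -0.0007] d 185 deg 0.2
shift [0.    0.    0.035] rot [0. 0. 0.] d 35 deg 0.0
```

Request:
{"fn": "servo_tool", "kwargs": {"steps": [[[0.65,0.016,0.042,0.01,0,0,0],[0.65,0.032,0.084,0.02,0,0,0],[0.65,0.047,0.125,0.032,0,0,0],[0.65,0.0631,0.1665,0.0491,0.001,-0.0036,0],[0.65,0.0631,0.1665,0.0491,0.001,-0.0036,0]]]}}

```text
time: 15.55
ee_pos: [0.521, 0.0989, 0.1165]
orientation: [[-0.954, -0.165, 0.251], [-0.159, 0.986, 0.043], [-0.254, 0.001, -0.967]]
ft_force: [0.9, -0.5, -0.3]
grip_width: 0.0602
grip_force: 44.8
```

Request:
{"fn": "servo_tool", "kwargs": {"steps": [[[0.65,0,0,0.02,0,0,0],[0.65,0,0,0.035,0,0,0],[0.65,0,0,0.035,0,0,0],[0.65,0,0,0.035,0,0,0]]]}}

```text
time: 15.95
ee_pos: [0.5334, 0.0971, 0.0858]
orientation: [[-0.953, -0.161, 0.255], [-0.155, 0.987, 0.042], [-0.258, 0.0, -0.966]]
ft_force: [0.1, -0.6, -0.7]
grip_width: 0.061
grip_force: 44.8
```

```bash
python3 - <<'E'
from pf import *
o=(0.2,0,7.2)
p,R=st();t=cam("top")
P=R@np.diag([-1,1,-1.]); c=p*1000-P@o
print(edges(c,P,t,ends=((45,(-20,-12,0,12,20)),)), 'bar frame c',(PB.T@(c-bar(1))).round(1))
plan([hang(1,4,8,o),hang(1,4,2,o)])
E
```

```text
t 15.95 p [533.4  97.1  85.8] j [ 10.5  10.8 -30.8  33.4  -0.3   1.2] F [ 0.1 -0.6 -0.7] w 61.0 g 44.8
[(45, -20, 4.0, 8), (45, -12, 1.5, 10), (45, 0, 2.0, 10), (45, 12, 2.5, 10), (45, 20, 2.0, 10)] bar frame c [-35.5  -1.2  18.1]
t 16.0 p [533.7  97.2  86.3] j [ 10.5  10.8 -30.8  33.4  -0.3   1.2] F [ 0.2 -0.5 -1. ] w 60.5 g 44.8
shift [0.0008 0.0011 0.0075] rot [-0.0002  0.0004 -0.002 ] d 8 deg 0.1
shift [0.    0.    0.006] rot [0. 0. 0.] d 6 deg 0.0
```

Request:
{"fn": "servo_tool", "kwargs": {"steps": [[[0.65,0.003,0.001,0.003,0,0,-0.002],[0.65,0.003,0.001,0.007,0,0,-0.002],[0.65,0.003,0.001,0.01,0,0,-0.002],[0.65,0.003,0.001,0.01,0,0,-0.002]]]}}

```text
time: 16.4
ee_pos: [0.5328, 0.0987, 0.0752]
orientation: [[-0.953, -0.164, 0.256], [-0.159, 0.986, 0.042], [-0.259, -0.0, -0.966]]
ft_force: [0.3, 0.3, -1.2]
grip_width: 0.0607
grip_force: 44.9
```

Request:
{"fn": "servo_tool", "kwargs": {"steps": [[[0.65,0,0,0.001,0,0,0],[0.65,0,0,0.002,0,0,0],[0.65,0,0,0.002,0,0,0]]]}}

```text
time: 16.7
ee_pos: [0.533, 0.0988, 0.0747]
orientation: [[-0.953, -0.164, 0.256], [-0.159, 0.986, 0.043], [-0.26, -0.0, -0.966]]
ft_force: [-20.2, -4.0, 32.2]
grip_width: 0.0603
grip_force: 48.3
```

```bash
python3 - <<'E'
from pf import *
p,R=st(); print((PB.T@(p*1000-bar(1))).round(1),np.round(env.observe()['ft_torque'],2))
E
```

```text
t 16.7 p [533.   98.8  74.7] j [ 10.7  11.5 -31.9  31.6  -0.3   1.2] F [-20.2  -4.   32.2] w 60.3 g 48.3
[-38.3   0.6  14.6] [-0.43  2.51 -0.06]
```

Request:
{"fn": "servo_tool", "kwargs": {"steps": [[[0.65,0,0,-0.001,0,0,0],[0.65,0,0,-0.0015,0,0,0],[0.8,0,0,-0.0015,0,0,0],[1,0,0,-0.0015,0,0,0],[1,0,0,-0.0015,0,0,0]]]}}

```text
time: 17.2
ee_pos: [0.5329, 0.0987, 0.0748]
orientation: [[-0.953, -0.164, 0.256], [-0.159, 0.986, 0.042], [-0.259, -0.0, -0.966]]
ft_force: [-0.3, -0.2, -0.8]
grip_width: 0.0855
grip_force: 0.0
```

Request:
{"fn": "servo_tool", "kwargs": {"steps": [[[1,0,0,-0.03,0,0,0],[1,0,0,-0.07,0,0,0],[1,0,-0.02,-0.11,0,0,0],[1,0,-0.07,-0.12,0,0,0],[1,0,-0.12,-0.12,0,0,0]]]}}

```text
time: 17.7
ee_pos: [0.5228, -0.0245, 0.1935]
orientation: [[-0.951, -0.167, 0.26], [-0.161, 0.986, 0.043], [-0.263, -0.001, -0.965]]
ft_force: [1.5, -0.7, -0.9]
grip_width: 0.0854
grip_force: 0.0
```

Request:
{"fn": "servo_tool", "kwargs": {"steps": [[[1,0,-0.05,0,0,0,0],[1,0,-0.1,0,0,0,0],[1,0,-0.1,0,0,0,0]]]}}

```text
time: 18.0
ee_pos: [0.5387, -0.1277, 0.1907]
orientation: [[-0.953, -0.159, 0.256], [-0.154, 0.987, 0.04], [-0.259, -0.001, -0.966]]
ft_force: [-0.1, 0.4, -0.1]
grip_width: 0.0858
grip_force: 0.0
```

```bash
cat > view.py <<'E'
from pf import *
import sys
k=int(sys.argv[1]); s=cam("side"); t=cam("top"); st()
# near-side silhouette of the plate in the side view: grey (low-saturation) mask, compare with models hung / hook-on-bar
hsv=cv2.cvtColor(s[0],cv2.COLOR_RGB2HSV)
A=[[45,25,3],[45,-25,3],[23,-25,3],[23,-31,3],[-45,-31,3],[-45,31,3],[23,31,3],[23,25,3]]
best=[]
g=cv2.GaussianBlur(s[0],(3,3),0).astype(np.float32)
gt=cv2.GaussianBlur(t[0],(3,3),0).astype(np.float32)
ref=np.array([150,150,155])
def score(im,cm,c,P):
    poly=proj([(c+P@np.array(v))/1000 for v in A],cm)
    m=np.zeros(im.shape[:2],np.uint8); cv2.fillPoly(m,[np.round(poly*16).astype(np.int32)],1,shift=4)
    ring=cv2.dilate(m,np.ones((5,5)))-cv2.dilate(m,np.ones((3,3)))
    h=cv2.cvtColor(im.astype(np.uint8),cv2.COLOR_RGB2LAB).astype(float)
    if m.sum()<20: return 0
    a=h[m>0];b=h[ring>0]; sd=np.median(np.abs(a-np.median(a,0)),0).sum()
    return np.linalg.norm(np.abs(b-np.median(a,0)).mean(0))-2*np.linalg.norm(np.abs(a-np.median(a,0)).mean(0))
for dp in range(-8,13,2):
  P=RP(.164,np.radians(15+dp))
  for dx in range(-6,11,2):
    for dz in range(-4,15,2):
        c=bar(k)+PB@[-40+dx,0,3+dz]
        best.append((score(g,s,c,P)+score(gt,t,c,P),dp,dx,dz))
best.sort(reverse=True); print(*[(round(b[0],1),)+b[1:] for b in best[:8]],sep='\n')
c=bar(k)+PB@[-40,0,3]; print(edges(c,PB,t),sides(c,PB,t,rng=8))
E
python3 view.py 1
```

```text
t 18.1 p [ 538.  -123.5  190.5] j [-16.4   7.8 -17.9  50.8   6.5 -25. ] F [-0.5  0.3  0.3] w 85.3 g 0.0
(np.float64(61.2), -2, 0, 4)
(np.float64(60.8), 6, 0, 4)
(np.float64(60.6), -4, 0, 4)
(np.float64(59.4), 0, 0, 4)
(np.float64(59.3), 4, 0, 6)
(np.float64(59.2), 2, 0, 2)
(np.float64(58.9), 4, 0, 2)
(np.float64(58.8), 8, 2, 4)
[(-45, -12, 1.5, 3), (-45, 0, 3.0, 2), (-45, 12, 3.0, 3), (45, -12, 3.5, 8), (45, 0, 3.5, 10), (45, 12, 2.5, 10)] [(31, -25, 3.0, 7), (31, -10, 2.5, 7), (31, 5, 1.5, 8), (31, 15, 8.0, 9), (-31, -25, 2.0, 10), (-31, -10, 2.5, 12), (-31, 5, 1.0, 14), (-31, 15, 2.0, 11)]
```

```bash
python3 - <<'E'
from pf import *
g=lambda z:(bar(1)+PB@[-37.5,1,z],TR(PB))
plan([g(60),g(11)])
E
```

```text
t 18.1 p [ 538.  -123.5  190.5] j [-16.4   7.8 -17.9  50.8   6.5 -25. ] F [-0.5  0.3  0.3] w 85.3 g 0.0
shift [-0.0009  0.2205  0.0746] rot [ 0.     -0.0002 -0.0014] d 233 deg 0.1
shift [0.    0.    0.049] rot [0. 0. 0.] d 49 deg 0.0
```

Request:
{"fn": "servo_tool", "kwargs": {"steps": [[[1,0,0.048,0,0,0,0],[1,0,0.096,0.01,0,0,0],[1,0,0.144,0.03,0,0,0],[1,0,0.19,0.055,0,0,0],[1,-0.001,0.2205,0.0746,0,0,0]]]}}

```text
time: 18.6
ee_pos: [0.5207, 0.1021, 0.1185]
orientation: [[-0.952, -0.167, 0.256], [-0.161, 0.986, 0.044], [-0.26, 0.0, -0.966]]
ft_force: [0.9, -0.9, 0.1]
grip_width: 0.0855
grip_force: 0.0
```

Request:
{"fn": "servo_tool", "kwargs": {"steps": [[[1,0,0,0.025,0,0,0],[1,0,0,0.044,0,0,0],[1,0,0,0.049,0,0,0],[1,0,0,0.049,0,0,0]]]}}

```text
time: 19.0
ee_pos: [0.5337, 0.1013, 0.0714]
orientation: [[-0.953, -0.166, 0.254], [-0.16, 0.986, 0.043], [-0.258, -0.0, -0.966]]
ft_force: [0.1, -0.2, 0.9]
grip_width: 0.0856
grip_force: 0.0
```

Request:
{"fn": "servo_tool", "kwargs": {"steps": [[[0.65,0,0,0,0,0,0],[0.65,0,0,0,0,0,0],[0.65,0,0,0,0,0,0],[0.65,0,0,0,0,0,0]]], "squeeze": 25}}

```text
time: 19.4
ee_pos: [0.5349, 0.1006, 0.073]
orientation: [[-0.952, -0.164, 0.257], [-0.159, 0.986, 0.043], [-0.261, 0.0, -0.965]]
ft_force: [-4.6, 0.6, 7.8]
grip_width: 0.0615
grip_force: 25.1
```

Request:
{"fn": "servo_tool", "kwargs": {"steps": [[[0.65,0.001,0,0,0,0,0],[0.65,0.002,0,0,0,0,0],[0.65,0.003,0,0,0,0,0],[0.65,0.003,0,0,0,0,0]]]}}

```text
time: 19.8
ee_pos: [0.5328, 0.1001, 0.0725]
orientation: [[-0.952, -0.164, 0.259], [-0.158, 0.986, 0.043], [-0.262, 0.0, -0.965]]
ft_force: [0.2, 0.7, 7.7]
grip_width: 0.0614
grip_force: 26.9
```

```bash
python3 - <<'E'
from pf import *
p,R=st(); print((PB.T@(p*1000-bar(1))).round(1),np.round(env.observe()['ft_torque'],2))
E
```

```text
t 19.8 p [532.8 100.1  72.5] j [ 10.8  11.6 -32.2  31.   -0.4   1.4] F [0.2 0.7 7.7] w 61.4 g 26.9
[-38.9   1.9  12.4] [ 0.18 -0.31  0.02]
```

Request:
{"fn": "servo_tool", "kwargs": {"steps": [[[0.65,0.001,0,0,0,0,0],[0.65,0.002,0,0,0,0,0],[0.65,0.002,0,0,0,0,0]]]}}

```text
time: 20.1
ee_pos: [0.5323, 0.1, 0.0724]
orientation: [[-0.951, -0.164, 0.261], [-0.158, 0.986, 0.043], [-0.265, 0.0, -0.964]]
ft_force: [12.4, 2.3, -1.0]
grip_width: 0.0609
grip_force: 28.5
```

```bash
python3 - <<'E'
from pf import *
p,R=st(); print((PB.T@(p*1000-bar(1))).round(1),np.round(env.observe()['ft_torque'],2))
E
```

```text
t 20.1 p [532.3 100.   72.4] j [ 10.8  11.4 -32.4  30.8  -0.4   1.4] F [12.4  2.3 -1. ] w 60.9 g 28.5
[-39.4   1.9  12.6] [ 0.44 -1.99 -0.14]
```

Request:
{"fn": "servo_tool", "kwargs": {"steps": [[[0.65,-0.001,-0.001,0,0,0,0],[0.65,-0.001,-0.002,0,0,0,0],[0.65,0,-0.0025,0,0,0,0],[0.65,0.001,-0.0025,0,0,0,0],[0.65,0.001,-0.0025,0,0,0,0]]]}}

```text
time: 20.6
ee_pos: [0.5325, 0.0983, 0.0727]
orientation: [[-0.951, -0.165, 0.262], [-0.159, 0.986, 0.045], [-0.266, 0.002, -0.964]]
ft_force: [16.2, 8.7, -2.3]
grip_width: 0.061
grip_force: 29.0
```

```bash
python3 - <<'E'
from pf import *
p,R=st(); print((PB.T@(p*1000-bar(1))).round(1),np.round(env.observe()['ft_torque'],2))
E
```

```text
t 20.6 p [532.5  98.3  72.7] j [ 10.6  11.4 -32.6  30.7  -0.2   1.1] F [16.2  8.7 -2.3] w 61.0 g 29.0
[-39.4   0.2  12.8] [ 1.67 -2.61  0.36]
```

Now y is about 0.2 with the hook drawn against the bar. I'll release and back off toward the brass plate.

Request:
{"fn": "servo_tool", "kwargs": {"steps": [[[0.8,0,0.001,0,0,0,0],[1,0,0.001,0,0,0,0],[1,0,0.001,0,0,0,0]]]}}

```text
time: 20.9
ee_pos: [0.5287, 0.0979, 0.0702]
orientation: [[-0.953, -0.164, 0.255], [-0.159, 0.986, 0.042], [-0.259, -0.0, -0.966]]
ft_force: [0.4, -0.3, -0.1]
grip_width: 0.0854
grip_force: 0.0
```

Request:
{"fn": "servo_tool", "kwargs": {"steps": [[[1,0,0,-0.03,0,0,0],[1,0,0,-0.07,0,0,0],[1,0,-0.02,-0.1,0,0,0],[1,0.01,-0.07,-0.11,0,0,0],[1,0.02,-0.12,-0.11,0,0,0]]]}}

```text
time: 21.4
ee_pos: [0.5021, -0.0261, 0.1735]
orientation: [[-0.951, -0.167, 0.259], [-0.161, 0.986, 0.043], [-0.263, -0.001, -0.965]]
ft_force: [1.4, -0.4, -1.2]
grip_width: 0.0853
grip_force: 0.0
```

Request:
{"fn": "servo_tool", "kwargs": {"steps": [[[1,0.02,-0.05,0,0,0,0],[1,0.04,-0.1,0,0,0,0],[1,0.06,-0.15,0,0,0,0],[1,0.06,-0.15,0,0,0,0]]]}}

```text
time: 21.8
ee_pos: [0.4676, -0.1867, 0.1553]
orientation: [[-0.954, -0.16, 0.255], [-0.155, 0.987, 0.041], [-0.258, -0.0, -0.966]]
ft_force: [-0.2, 0.8, 1.0]
grip_width: 0.0854
grip_force: 0.0
```

```bash
python3 view.py 1; python3 - <<'E'
from pf import *
t=cam("top")
c=bar(0)+PB@[-40,0,3]; print('eave',edges(c,PB,t,ends=((-45,(-12,0,12)),(3,(-12,0,12))),rng=5),sides(c,PB,t,rng=6))
c=np.array([442.2,-292,8]); P=RP(.18,.117); print('top',edges(c,P,t,rng=6),sides(c,P,t,rng=6))
plan([(c+P[:,2]*80,TR(P)),(c+P[:,2]*6,TR(P))])
E
```

```text
t 21.9 p [ 468.4 -184.3  155.4] j [-26.6   4.6 -26.7  46.5   8.7 -35. ] F [ 0.4 -0.1  0.5] w 85.4 g 0.0
(np.float64(42.0), 12, 8, 14)
(np.float64(40.5), 10, 0, 14)
(np.float64(40.0), 10, 4, 14)
(np.float64(38.9), 12, 0, 12)
(np.float64(38.5), 12, 4, 14)
(np.float64(38.4), 12, 2, 12)
(np.float64(38.0), 12, 4, 12)
(np.float64(37.7), 12, 0, 14)
[(-45, -12, -4.0, 2), (-45, 0, 1.5, 2), (-45, 12, -4.0, 1), (45, -12, -0.5, 8), (45, 0, 0.5, 10), (45, 12, -1.5, 11)] [(31, -25, 1.5, 7), (31, -10, 8.0, 8), (31, 5, 2.5, 8), (31, 15, 8.0, 10), (-31, -25, 2.0, 11), (-31, -10, 2.5, 11), (-31, 5, 1.0, 13), (-31, 15, 2.0, 11)]
eave [(-45, -12, -0.5, 11), (-45, 0, -3.0, 8), (-45, 12, 0.0, 12), (3, -12, 0.5, 2), (3, 0, -0.5, 2), (3, 12, -5.0, 1)] [(31, -25, 1.0, 7), (31, -10, 1.5, 7), (31, 5, 2.5, 7), (31, 15, 4.0, 7), (-31, -25, 2.5, 10), (-31, -10, 2.5, 9), (-31, 5, 1.5, 10), (-31, 15, 3.0, 9)]
top [(-45, -12, -6.0, 4), (-45, 0, -0.5, 4), (-45, 12, -2.5, 4), (45, -12, 1.5, 9), (45, 0, -0.5, 7), (45, 12, 3.5, 10)] [(31, -25, -6.0, 4), (31, -10, -3.0, 3), (31, 5, -5.0, 3), (31, 15, -2.5, 6), (-31, -25, -2.0, 4), (-31, -10, -1.5, 4), (-31, 5, 2.0, 3), (-31, 15, -2.5, 3)]
t 21.95 p [ 468.8 -183.   155.6] j [-26.5   4.6 -26.7  46.5   8.7 -34.9] F [-0.6  0.4  0.5] w 85.3 g 0.0
shift [ 0.0691 -0.1034  0.052 ] rot [-0.0027  0.1447 -0.0166] d 135 deg 8.3
shift [-0.    -0.     0.074] rot [0. 0. 0.] d 74 deg 0.0
```

Request:
{"fn": "servo_tool", "kwargs": {"steps": [[[1,0.02,-0.03,0.015,0,0.05,0],[1,0.04,-0.06,0.03,0,0.1,-0.01],[1,0.06,-0.09,0.045,-0.0027,0.1447,-0.0166],[1,0.0691,-0.1034,0.052,-0.0027,0.1447,-0.0166],[1,0.0691,-0.1034,0.052,-0.0027,0.1447,-0.0166]]]}}

```text
time: 22.45
ee_pos: [0.4333, -0.2931, 0.0865]
orientation: [[-0.977, -0.181, 0.114], [-0.179, 0.984, 0.022], [-0.116, 0.001, -0.993]]
ft_force: [0.1, 0.1, 0.5]
grip_width: 0.0854
grip_force: 0.0
```

Request:
{"fn": "servo_tool", "kwargs": {"steps": [[[1,0,0,0,0,0,0]]]}}

```text
time: 22.55
ee_pos: [0.4341, -0.2923, 0.088]
orientation: [[-0.977, -0.181, 0.116], [-0.18, 0.983, 0.021], [-0.118, -0.0, -0.993]]
ft_force: [1.3, 0.8, -0.1]
grip_width: 0.0852
grip_force: 0.0
```

```bash
python3 - <<'E'
from pf import *
c=np.array([442.2,-292,8]); P=RP(.18,.117)
plan([(c+P[:,2]*5.8,TR(P))])
E
```

```text
t 22.55 p [ 434.1 -292.3   88. ] j [-36.8  16.1 -21.3  47.9   5.  -47. ] F [ 1.3  0.8 -0.1] w 85.2 g 0.0
shift [ 0.0014 -0.0012  0.0746] rot [0.     0.0013 0.0024] d 75 deg 0.2
```

Request:
{"fn": "servo_tool", "kwargs": {"steps": [[[1,0.0014,-0.001,0.03,0,0,0.002],[1,0.0014,-0.001,0.06,0,0,0.002],[1,0.0014,-0.001,0.0745,0,0,0.002],[1,0.0014,-0.001,0.0745,0,0,0.002]]]}}

```text
time: 22.95
ee_pos: [0.4408, -0.2911, 0.0128]
orientation: [[-0.977, -0.181, 0.114], [-0.179, 0.984, 0.022], [-0.116, 0.001, -0.993]]
ft_force: [-0.4, 0.3, 0.6]
grip_width: 0.0851
grip_force: 0.0
```

Request:
{"fn": "servo_tool", "kwargs": {"steps": [[[0.7,0,0,0,0,0,0],[0.65,0,0,0,0,0,0],[0.65,0,0,0,0,0,0],[0.65,0,0,0,0,0,0]]], "squeeze": 40}}

```text
time: 23.35
ee_pos: [0.4419, -0.2932, 0.0154]
orientation: [[-0.977, -0.179, 0.118], [-0.178, 0.984, 0.02], [-0.119, -0.001, -0.993]]
ft_force: [-2.6, 4.9, 11.8]
grip_width: 0.0609
grip_force: 40.5
```

```bash
python3 - <<'E'
from pf import *
p,R=st(); c=np.array([442.2,-292,8]); P=RP(.18,.117)
print('tcp in plate frame',(P.T@(p*1000-c)).round(1))
plan([(p*1000+[0,0,170],R),(np.r_[560,-60,215],TR(PB)),(bar(2)+PB@[-40+3,0.2,60],TR(PB))],(p,R))
E
```

```text
t 23.35 p [ 441.9 -293.2   15.4] j [-36.3  21.5 -25.9  37.8   4.9 -46.5] F [-2.6  4.9 11.8] w 60.9 g 40.5
tcp in plate frame [ 0.4 -1.1  7.4]
shift [-0.0203 -0.0002 -0.1688] rot [0. 0. 0.] d 170 deg 0.0
shift [-0.1604  0.2082 -0.0108] rot [ 0.0017 -0.142   0.0163] d 263 deg 8.2
shift [-0.0124  0.1607  0.0835] rot [0. 0. 0.] d 181 deg 0.0
```

Request:
{"fn": "servo_tool", "kwargs": {"steps": [[[0.65,-0.005,0,-0.04,0,0,0],[0.65,-0.01,0,-0.09,0,0,0],[0.65,-0.016,0,-0.135,0,0,0],[0.65,-0.02,0,-0.169,0,0,0],[0.65,-0.02,0,-0.169,0,0,0]]]}}

```text
time: 23.85
ee_pos: [0.4432, -0.2945, 0.1899]
orientation: [[-0.976, -0.179, 0.123], [-0.178, 0.984, 0.015], [-0.124, -0.007, -0.992]]
ft_force: [0.2, -0.6, -1.5]
grip_width: 0.0605
grip_force: 46.0
```

Request:
{"fn": "servo_tool", "kwargs": {"steps": [[[0.65,-0.027,0.035,-0.002,0,-0.03,0],[0.65,-0.055,0.07,-0.004,0,-0.06,0],[0.65,-0.082,0.105,-0.006,0,-0.09,0.01],[0.65,-0.11,0.14,-0.008,0,-0.12,0.016],[0.65,-0.137,0.175,-0.01,0.0017,-0.142,0.016]]]}}

```text
time: 24.35
ee_pos: [0.5428, -0.095, 0.2102]
orientation: [[-0.953, -0.163, 0.255], [-0.157, 0.987, 0.043], [-0.258, 0.001, -0.966]]
ft_force: [0.0, -1.0, -2.1]
grip_width: 0.0604
grip_force: 46.0
```

Request:
{"fn": "servo_tool", "kwargs": {"steps": [[[0.65,0,0,0,0,0,0]]]}}

```text
time: 24.45
ee_pos: [0.5438, -0.0926, 0.2107]
orientation: [[-0.952, -0.168, 0.256], [-0.162, 0.986, 0.045], [-0.26, 0.001, -0.966]]
ft_force: [-0.2, 0.6, -1.7]
grip_width: 0.0606
grip_force: 46.0
```

```bash
python3 - <<'E'
from pf import *
g=lambda z:(bar(2)+PB@[-37,.2,z],TR(PB))
plan([g(60),g(25)])
E
```

```text
t 24.45 p [543.8 -92.6 210.7] j [-12.8   6.8 -16.   53.2   5.7 -21.7] F [-0.2  0.6 -1.7] w 60.6 g 46.0
shift [-0.0348  0.1899  0.0853] rot [0.0024 0.0007 0.0039] d 211 deg 0.3
shift [ 0.    -0.     0.035] rot [0. 0. 0.] d 35 deg 0.0
```

Request:
{"fn": "servo_tool", "kwargs": {"steps": [[[0.65,-0.009,0.045,0.01,0,0,0],[0.65,-0.018,0.09,0.025,0,0,0],[0.65,-0.026,0.135,0.045,0,0,0.002],[0.65,-0.0348,0.17,0.065,0.002,0,0.0039],[0.65,-0.0348,0.1899,0.085,0.002,0,0.0039]]]}}

```text
time: 24.95
ee_pos: [0.5664, 0.1023, 0.1365]
orientation: [[-0.954, -0.161, 0.255], [-0.155, 0.987, 0.042], [-0.258, 0.0, -0.966]]
ft_force: [0.5, 0.1, -0.9]
grip_width: 0.0603
grip_force: 46.0
```

Request:
{"fn": "servo_tool", "kwargs": {"steps": [[[0.65,0,0,0.01,0,0,0],[0.65,0,0,0.025,0,0,0],[0.65,0,0,0.035,0,0,0],[0.65,0,0,0.035,0,0,0]]]}}

```text
time: 25.35
ee_pos: [0.5748, 0.1005, 0.1021]
orientation: [[-0.955, -0.158, 0.252], [-0.153, 0.987, 0.041], [-0.256, 0.0, -0.967]]
ft_force: [-0.5, 0.7, 0.5]
grip_width: 0.0605
grip_force: 46.3
```

```bash
python3 - <<'E'
from pf import *
o=(0.4,0,7.4)
p,R=st();t=cam("top")
P=R@np.diag([-1,1,-1.]); c=p*1000-P@o
print(edges(c,P,t,ends=((45,(-20,-12,0,12,20)),),rng=8), 'tcp bar',(PB.T@(p*1000-bar(2))).round(1))
g=lambda z:(bar(2)+PB@[-37,.2,z],TR(PB))
plan([g(17)])
E
```

```text
t 25.35 p [574.8 100.5 102.1] j [ 10.   14.3 -23.5  37.4  -0.2   0.9] F [-0.5  0.7  0.5] w 60.5 g 46.3
[(45, -20, -2.5, 12), (45, -12, -4.0, 9), (45, 0, -2.5, 10), (45, 12, -2.0, 13), (45, 20, -3.0, 9)] tcp bar [-39.2  -4.6  23.8]
t 25.4 p [574.9 100.5 102.8] j [ 10.   14.3 -23.4  37.4  -0.2   0.9] F [ 0.3 -0.4 -0.6] w 60.5 g 46.2
shift [-0.0019  0.0048  0.0075] rot [-0.0013 -0.0027 -0.0049] d 9 deg 0.3
```

Request:
{"fn": "servo_tool", "kwargs": {"steps": [[[0.65,-0.0024,0.0048,0,0,-0.0027,-0.005],[0.65,-0.0024,0.0048,0.003,0,-0.0027,-0.005],[0.65,-0.0024,0.0048,0.006,0,-0.0027,-0.005],[0.65,-0.0024,0.0048,0.0075,0,-0.0027,-0.005],[0.65,-0.0024,0.0048,0.0075,0,-0.0027,-0.005]]]}}

```text
time: 25.9
ee_pos: [0.5783, 0.1065, 0.0958]
orientation: [[-0.953, -0.164, 0.255], [-0.158, 0.987, 0.041], [-0.259, -0.001, -0.966]]
ft_force: [-0.4, 0.6, -0.3]
grip_width: 0.0603
grip_force: 46.2
```

Request:
{"fn": "servo_tool", "kwargs": {"steps": [[[0.65,0,0,0.001,0,0,0],[0.65,0,0,0.002,0,0,0],[0.65,0,0,0.002,0,0,0]]]}}

```text
time: 26.2
ee_pos: [0.5791, 0.1066, 0.0942]
orientation: [[-0.953, -0.164, 0.256], [-0.158, 0.986, 0.041], [-0.259, -0.001, -0.966]]
ft_force: [-1.2, -1.2, 0.3]
grip_width: 0.0604
grip_force: 46.4
```

```bash
python3 - <<'E'
from pf import *
p,R=st(); print((PB.T@(p*1000-bar(2))).round(1),np.round(env.observe()['ft_torque'],2))
E
```

```text
t 26.2 p [579.1 106.6  94.2] j [ 10.6  15.2 -23.7  36.1  -0.4   1.1] F [-1.2 -1.2  0.3] w 60.4 g 46.4
[-36.2   0.8  14.9] [-0.09  0.36  0.01]
```

Request:
{"fn": "servo_tool", "kwargs": {"steps": [[[0.65,0,0,0.001,0,0,0],[0.65,0,0,0.002,0,0,0],[0.65,0,0,0.002,0,0,0]]]}}

```text
time: 26.5
ee_pos: [0.5793, 0.1066, 0.0937]
orientation: [[-0.953, -0.164, 0.257], [-0.158, 0.987, 0.041], [-0.26, -0.001, -0.966]]
ft_force: [-19.0, -3.6, 29.8]
grip_width: 0.0602
grip_force: 49.4
```

```bash
python3 - <<'E'
from pf import *
p,R=st(); print((PB.T@(p*1000-bar(2))).round(1),np.round(env.observe()['ft_torque'],2))
E
```

```text
t 26.5 p [579.3 106.6  93.7] j [ 10.6  15.2 -23.7  36.   -0.4   1.1] F [-19.   -3.6  29.8] w 60.2 g 49.4
[-36.1   0.8  14.3] [-0.56  2.6  -0.04]
```

Request:
{"fn": "servo_tool", "kwargs": {"steps": [[[0.65,0,0,-0.001,0,0,0],[0.65,0,0,-0.0015,0,0,0],[0.8,0,0,-0.0015,0,0,0],[1,0,0,-0.0015,0,0,0],[1,0,0,-0.0015,0,0,0]]]}}

```text
time: 27.0
ee_pos: [0.5791, 0.1067, 0.0936]
orientation: [[-0.953, -0.164, 0.256], [-0.159, 0.986, 0.041], [-0.259, -0.001, -0.966]]
ft_force: [-0.5, 0.4, 0.2]
grip_width: 0.0857
grip_force: 0.0
```

```bash
python3 - <<'E'
from pf import *
st(); plan([(bar(2)+PB@[-36.5,.2,11],TR(PB))])
E
```

```text
t 27.0 p [579.1 106.7  93.6] j [ 10.6  15.3 -23.7  36.1  -0.4   1.1] F [-0.5  0.4  0.2] w 85.7 g 0.0
t 27.0 p [579.1 106.7  93.6] j [ 10.6  15.3 -23.7  36.1  -0.4   1.1] F [-0.5  0.4  0.2] w 85.7 g 0.0
shift [ 0.0002 -0.0006  0.0033] rot [-0.001   0.0002  0.0008] d 3 deg 0.1
```

Request:
{"fn": "servo_tool", "kwargs": {"steps": [[[1,0,-0.0006,0.0033,0,0,0],[1,0,-0.0006,0.0033,0,0,0],[0.65,0,-0.0006,0.0033,0,0,0],[0.65,0,-0.0006,0.0033,0,0,0],[0.65,0,-0.0006,0.0033,0,0,0]]], "squeeze": 25}}

```text
time: 27.5
ee_pos: [0.58, 0.1061, 0.0906]
orientation: [[-0.953, -0.164, 0.256], [-0.158, 0.987, 0.041], [-0.259, -0.001, -0.966]]
ft_force: [-0.9, -0.5, 2.8]
grip_width: 0.0612
grip_force: 26.6
```

Request:
{"fn": "servo_tool", "kwargs": {"steps": [[[0.65,0,0,0,0,0,0],[0.65,0.001,0,0,0,0,0],[0.65,0.002,0,0,0,0,0],[0.65,0.003,0,0,0,0,0],[0.65,0.003,0,0,0,0,0]]]}}

```text
time: 28.0
ee_pos: [0.5789, 0.106, 0.0907]
orientation: [[-0.952, -0.164, 0.259], [-0.158, 0.987, 0.042], [-0.263, -0.001, -0.965]]
ft_force: [10.9, 2.4, -3.0]
grip_width: 0.0608
grip_force: 29.0
```

```bash
python3 - <<'E'
from pf import *
p,R=st(); print((PB.T@(p*1000-bar(2))).round(1),np.round(env.observe()['ft_torque'],2))
E
```

```text
t 28.0 p [578.9 106.   90.7] j [ 10.6  15.3 -24.2  35.3  -0.4   1.1] F [10.9  2.4 -3. ] w 60.8 g 29.0
[-37.4   0.2  11.5] [ 0.28 -1.7  -0.01]
```

Request:
{"fn": "servo_tool", "kwargs": {"steps": [[[0.65,0.001,0,0,0,0,0],[0.65,0.0015,0,0,0,0,0],[0.8,0.0015,0,0,0,0,0],[1,0.0015,0,0,0,0,0],[1,0.0015,0,0,0,0,0]]]}}

```text
time: 28.5
ee_pos: [0.5754, 0.1054, 0.0891]
orientation: [[-0.953, -0.164, 0.255], [-0.158, 0.987, 0.041], [-0.258, -0.001, -0.966]]
ft_force: [0.7, -0.2, 0.6]
grip_width: 0.0851
grip_force: 0.0
```

Request:
{"fn": "servo_tool", "kwargs": {"steps": [[[1,0,0,-0.03,0,0,0],[1,0,0,-0.07,0,0,0],[1,0,-0.02,-0.1,0,0,0],[1,0.01,-0.07,-0.11,0,0,0],[1,0.02,-0.12,-0.11,0,0,0]]]}}

```text
time: 29.0
ee_pos: [0.5487, -0.0184, 0.1929]
orientation: [[-0.951, -0.166, 0.259], [-0.161, 0.986, 0.042], [-0.262, -0.002, -0.965]]
ft_force: [1.4, -0.3, -0.7]
grip_width: 0.0853
grip_force: 0.0
```

Request:
{"fn": "servo_tool", "kwargs": {"steps": [[[1,0.03,-0.04,0,0,0,0],[1,0.07,-0.07,0,0,0,0],[1,0.11,-0.1,0,0,0,0],[1,0.15,-0.1,0,0,0,0],[1,0.15,-0.1,0,0,0,0]]]}}

```text
time: 29.5
ee_pos: [0.4169, -0.1405, 0.1499]
orientation: [[-0.954, -0.16, 0.252], [-0.155, 0.987, 0.042], [-0.255, 0.001, -0.967]]
ft_force: [0.8, -0.2, 0.4]
grip_width: 0.0855
grip_force: 0.0
```

```bash
python3 - <<'E'
from pf import *
st(); t=cam("top"); s=cam("side")
for k in range(3):
    c=bar(k)+PB@[-40,0,3]; print(k,edges(c,PB,t,rng=6),sides(c,PB,t,rng=5))
a=t[0][170:290,195:255,::-1]; b=s[0][170:240,200:290,::-1]
a=cv2.resize(a,(300,600),interpolation=cv2.INTER_CUBIC); b=cv2.resize(b,(500,389),interpolation=cv2.INTER_CUBIC)
c=np.zeros((600,800,3),np.uint8); c[:,:300]=a; c[:389,300:]=b; cv2.imwrite("pics/c7.png",c)
E
```

```text
t 29.5 p [ 416.9 -140.5  149.9] j [-24.1  -2.8 -35.   45.3   8.1 -32.5] F [ 0.8 -0.2  0.4] w 85.5 g 0.0
0 [(-45, -12, -0.5, 11), (-45, 0, -3.0, 8), (-45, 12, 0.0, 12), (45, -12, 0.0, 1), (45, 0, -1.5, 3), (45, 12, -1.5, 3)] [(31, -25, 1.0, 7), (31, -10, 1.5, 7), (31, 5, 2.5, 7), (31, 15, 2.0, 6), (-31, -25, 2.5, 10), (-31, -10, 2.5, 10), (-31, 5, 1.5, 10), (-31, 15, 3.0, 9)]
1 [(-45, -12, -4.0, 2), (-45, 0, -1.5, 2), (-45, 12, -4.0, 0), (45, -12, 1.0, 0), (45, 0, 3.5, 0), (45, 12, -6.0, 0)] [(31, -25, 3.0, 7), (31, -10, 2.5, 7), (31, 5, 1.5, 6), (31, 15, 2.0, 7), (-31, -25, 2.0, 11), (-31, -10, 2.5, 11), (-31, 5, 2.0, 11), (-31, 15, 2.0, 11)]
2 [(-45, -12, -3.5, 1), (-45, 0, -4.5, 3), (-45, 12, -4.5, 4), (45, -12, -3.0, 9), (45, 0, 0.0, 13), (45, 12, -1.0, 13)] [(31, -25, 0.5, 6), (31, -10, 1.5, 6), (31, 5, 1.0, 7), (31, 15, 0.5, 6), (-31, -25, 0.5, 11), (-31, -10, 1.5, 10), (-31, 5, 1.5, 11), (-31, 15, 1.0, 12)]
```

View pics/c7.png

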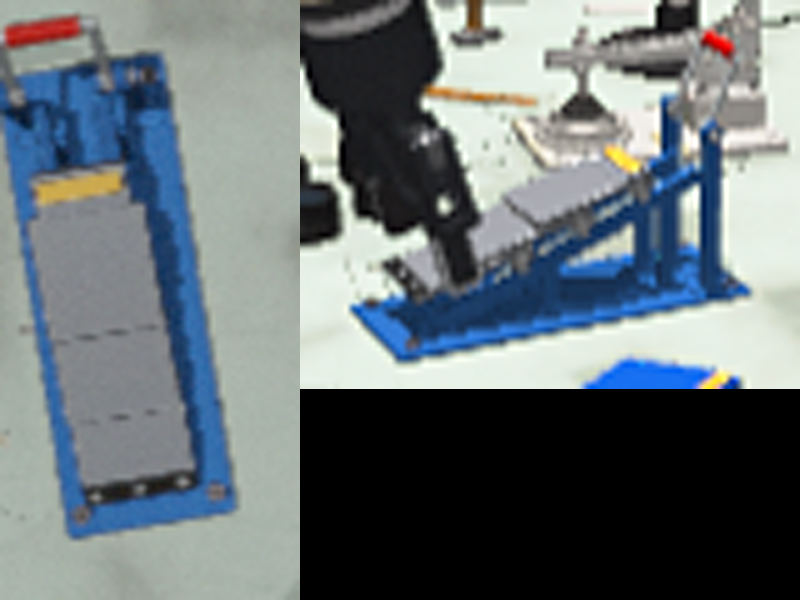

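All three plates show in the top crop: laps at (105,335) and (105,418), brass strip at (78,187), all in line and parallel. The side crop shows them flat on the slope, with the open bail's tube at (717,42). Next is the bail.

```bash
cat > bail.py <<'E'
from plan import *
piv=np.array([51.,1,14])
def frame(a):
    a=np.radians(a); tx=np.array([-np.cos(a),0,-np.sin(a)]); tz=np.array([np.sin(a),0,-np.cos(a)]); return np.c_[tx,[0,1,0],tz]
def tube(th): return piv+55*np.array([-np.cos(th),0,np.sin(th)])
def behind(th,a=15,gap=0,up=0):
    F=frame(a); return (bar(2)+PB@(tube(th)-(17+gap)*F[:,0]-(5+up)*F[:,2]),PB@F)
def above(th,gap=0):
    F=frame(0); return (bar(2)+PB@(tube(th)-(23+gap)*F[:,2]),PB@F)
E
python3 - <<'E'
from bail import *
print(behind(2.225,gap=12)[0].round(0),behind(2.225,gap=12,up=50)[0].round(0))
p,R=st()
plan([(np.r_[600,-20,270],PB@frame(15)),behind(2.225,gap=12,up=45),behind(2.225,gap=12)],(p,R))
E
```

```text
[705. 128. 186.] [681. 124. 229.]
t 29.6 p [ 421.2 -140.4  152. ] j [-23.9  -2.6 -34.6  45.3   8.1 -32.3] F [ 0.1 -0.1  1.1] w 85.5 g 0.0
shift [-0.2199  0.0897 -0.0633] rot [-0.0015 -0.2613 -0.0004] d 246 deg 15.0
shift [-0.0687  0.1286  0.0922] rot [0. 0. 0.] d 172 deg 0.0
shift [-0.    -0.     0.045] rot [0. 0. 0.] d 45 deg 0.0
```

Request:
{"fn": "servo_tool", "kwargs": {"steps": [[[0,-0.044,0.018,-0.03,0,-0.06,0],[0,-0.088,0.036,-0.05,0,-0.12,0],[0,-0.132,0.054,-0.063,0,-0.18,0],[0,-0.176,0.072,-0.063,0,-0.24,0],[0,-0.2199,0.0897,-0.0633,-0.0015,-0.2613,0]]]}}

```text
time: 30.1
ee_pos: [0.601, -0.018, 0.2715]
orientation: [[-0.852, -0.165, 0.497], [-0.143, 0.986, 0.083], [-0.504, 0.0, -0.864]]
ft_force: [1.1, -1.1, -0.5]
grip_width: 0.0125
grip_force: 0.0
```

Request:
{"fn": "servo_tool", "kwargs": {"steps": [[[0,0,0,0,0,0,0],[0,0,0,0,0,0,0]]]}}

```text
time: 30.3
ee_pos: [0.5999, -0.0187, 0.2695]
orientation: [[-0.854, -0.167, 0.493], [-0.144, 0.986, 0.084], [-0.5, 0.0, -0.866]]
ft_force: [-0.2, -0.0, -0.4]
grip_width: 0.0003
grip_force: 0.0
```

```bash
python3 - <<'E'
from bail import *
plan([behind(2.225,gap=12,up=45),behind(2.225,gap=12)])
E
```

```text
t 30.3 p [599.9 -18.7 269.5] j [ -5.5  -0.4 -21.5  39.9   7.5 -13.2] F [-0.2 -0.  -0.4] w 0.3 g 0.0
shift [-0.0693  0.1268  0.0919] rot [ 0.0021 -0.0005  0.0031] d 171 deg 0.2
shift [-0.    -0.     0.045] rot [0. 0. 0.] d 45 deg 0.0
```

Request:
{"fn": "servo_tool", "kwargs": {"steps": [[[0,-0.025,0.03,0.015,0,0,0.003],[0,-0.045,0.065,0.035,0,0,0.003],[0,-0.06,0.1,0.06,0.002,0,0.003],[0,-0.0693,0.1268,0.0919,0.002,0,0.003],[0,-0.0693,0.1268,0.0919,0.002,0,0.003]]]}}

```text
time: 30.8
ee_pos: [0.6823, 0.1252, 0.2204]
orientation: [[-0.857, -0.164, 0.489], [-0.142, 0.987, 0.081], [-0.495, 0.0, -0.869]]
ft_force: [-1.0, -1.1, -0.9]
grip_width: 0.0002
grip_force: 0.0
```

Request:
{"fn": "servo_tool", "kwargs": {"steps": [[[0,0,0,0.015,0,0,0],[0,0,0,0.03,0,0,0],[0,0,0,0.045,0,0,0],[0,0,0,0.045,0,0,0]]]}}

```text
time: 31.2
ee_pos: [0.7047, 0.1249, 0.1829]
orientation: [[-0.857, -0.16, 0.491], [-0.139, 0.987, 0.079], [-0.497, -0.0, -0.868]]
ft_force: [-0.0, -0.3, -0.7]
grip_width: 0.0003
grip_force: 0.0
```

```bash
python3 - <<'E'
from bail import *
p,R=st(); t=behind(2.225,gap=12)
print('target',t[0].round(1))
for th in (2.225,2.1,1.95,1.8,1.65,1.5,1.35,1.2,1.05,.9,.75):
    q=behind(th,gap=-1); print(th,(R.T@(q[0]/1000-p)).round(4))
# bail now, numerically: red tube centroid
for n in ("top","side"):
    c=cam(n); h=cv2.cvtColor(c[0],cv2.COLOR_RGB2HSV); m=((h[...,0]<8)|(h[...,0]>172))&(h[...,1]>150)&(h[...,2]>90)
    k,l,s_,cc=cv2.connectedComponentsWithStats(m.astype(np.uint8)); e=proj((bar(2)+PB@tube(2.225))/1000,c)[0]
    print(n,'expected',e.round(1),[(cc[i].round(1).tolist(),int(s_[i,4])) for i in range(1,k) if s_[i,4]>5])
E
```

```text
t 31.2 p [704.7 124.9 182.9] j [ 10.3  15.3 -16.3  28.6  -0.6   0.9] F [-0.  -0.3 -0.7] w 0.3 g 0.0
target [705.4 127.8 185.6]
2.225 [ 0.0107  0.0027 -0.0017]
2.1 [ 0.0152  0.0027 -0.0068]
1.95 [ 0.0214  0.0026 -0.0122]
1.8 [ 0.0284  0.0026 -0.0166]
1.65 [ 0.0359  0.0026 -0.0199]
1.5 [ 0.0439  0.0025 -0.0221]
1.35 [ 0.0521  0.0025 -0.023 ]
1.2 [ 0.0603  0.0025 -0.0227]
1.05 [ 0.0684  0.0025 -0.0212]
0.9 [ 0.0762  0.0024 -0.0184]
0.75 [ 0.0835  0.0024 -0.0146]
top expected [202.8 176.2] [([39.2, 58.8], 17), ([96.4, 126.5], 38)]
side expected [274.8 178.6] [([292.5, 51.5], 8), ([282.2, 154.5], 40), ([274.8, 177.5], 13)]
```

Request:
{"fn": "servo_tool", "kwargs": {"steps": [[[0,0.0107,0.0027,-0.0017,0,0,0],[0,0.0152,0.0027,-0.0068,0,0,0],[0,0.0214,0.0026,-0.0122,0,0,0],[0,0.0284,0.0026,-0.0166,0,0,0],[0,0.0359,0.0026,-0.0199,0,0,0]]]}}

```text
time: 31.8
ee_pos: [0.6638, 0.1217, 0.186]
orientation: [[-0.854, -0.161, 0.495], [-0.139, 0.987, 0.08], [-0.501, -0.0, -0.865]]
ft_force: [1.3, 0.6, 1.8]
grip_width: -0.0002
grip_force: 0.7
```

```bash
cat >> bail.py <<'E'
def red():
    P=[]
    th=np.arange(-.1,2.4,.02)
    for n in ("top","side"):
        c=cam(n); h=cv2.cvtColor(c[0],cv2.COLOR_RGB2HSV); m=((h[...,0]<8)|(h[...,0]>172))&(h[...,1]>150)&(h[...,2]>80)
        k,l,s_,cc=cv2.connectedComponentsWithStats(m.astype(np.uint8))
        uv=proj([(bar(2)+PB@tube(x))/1000 for x in th],c)
        for i in range(1,k):
            d=np.linalg.norm(uv-cc[i],axis=1)
            if d.min()<8: print(n,cc[i].round(1),int(s_[i,4]),'theta',th[d.argmin()].round(2),'off',d.min().round(1))
E
python3 - <<'E'
from bail import *
p,R=st()
for th in (1.65,1.5,1.35,1.2,1.05,.9,.75,.65):
    q=behind(th,gap=-1); print(th,(R.T@(q[0]/1000-p)).round(4))
red()
E
```

```text
t 31.8 p [663.8 121.7 186. ] j [ 10.7  10.5 -22.1  27.3  -0.7   1.3] F [1.3 0.6 1.8] w -0.2 g 0.7
1.65 [ 0.0021 -0.0008  0.0031]
1.5 [ 0.01   -0.0009  0.0009]
1.35 [ 0.0182 -0.0009 -0.0001]
1.2 [ 0.0264 -0.0009  0.0002]
1.05 [ 0.0345 -0.0009  0.0017]
0.9 [ 0.0423 -0.0009  0.0044]
0.75 [ 0.0496 -0.0009  0.0082]
0.65 [ 0.0542 -0.0009  0.0113]
side [267.7 177.8] 12 theta 1.68 off 0.9
```

Request:
{"fn": "servo_tool", "kwargs": {"steps": [[[0,0.01,0,0.0009,0,0,0],[0,0.0182,0,0,0,0,0],[0,0.0264,0,0.0002,0,0,0],[0,0.0345,0,0.0017,0,0,0],[0,0.0423,0,0.0044,0,0,0]]]}}

```text
time: 32.4
ee_pos: [0.6294, 0.1162, 0.1594]
orientation: [[-0.855, -0.161, 0.493], [-0.139, 0.987, 0.08], [-0.5, -0.0, -0.866]]
ft_force: [1.1, 0.8, -0.3]
grip_width: 0.0
grip_force: 0.2
```

```bash
python3 - <<'E'
from bail import *
p,R=st()
for th in (.9,.8,.7,.6,.5,.4):
    q=behind(th,gap=-1); print(th,(R.T@(q[0]/1000-p)).round(4))
red()
E
```

```text
t 32.4 p [629.4 116.2 159.4] j [ 10.8   8.1 -29.3  22.7  -0.8   1.4] F [ 1.1  0.8 -0.3] w 0.0 g 0.2
0.9 [-0.0011 -0.001  -0.0012]
0.8 [ 0.0038 -0.001   0.0012]
0.7 [ 0.0085 -0.001   0.0042]
0.6 [ 0.0128 -0.0011  0.0075]
0.5 [ 0.0168 -0.0011  0.0113]
0.4 [ 0.0204 -0.0011  0.0155]
side [259.1 184.8] 11 theta 0.92 off 0.6
```

Request:
{"fn": "servo_tool", "kwargs": {"steps": [[[0,0.0038,0,0.0012,0,0,0],[0,0.0085,0,0.0042,0,0,0],[0,0.0128,0,0.0075,0,0,0],[0,0.0148,0,0.0094,0,0,0],[0,0.0148,0,0.0094,0,0,0]]]}}

```text
time: 33.0
ee_pos: [0.6217, 0.1149, 0.1438]
orientation: [[-0.855, -0.161, 0.493], [-0.139, 0.987, 0.08], [-0.499, -0.0, -0.867]]
ft_force: [0.1, 0.3, -0.9]
grip_width: 0.0004
grip_force: 0.0
```

Request:
{"fn": "servo_tool", "kwargs": {"steps": [[[0,-0.006,0,-0.005,0,0,0],[0,-0.008,0,-0.03,0,0,0],[0,-0.008,0,-0.05,0,0,0],[0,-0.008,0,-0.05,0,0,0]]]}}

```text
time: 33.4
ee_pos: [0.6052, 0.1123, 0.1954]
orientation: [[-0.853, -0.161, 0.497], [-0.139, 0.987, 0.081], [-0.504, 0.0, -0.864]]
ft_force: [1.5, -0.1, 0.6]
grip_width: -0.0002
grip_force: 0.0
```

```bash
python3 - <<'E'
from bail import *
red()
p,R=st(); plan([above(.6,15),above(.45,-1)],(p,R))
F=PB@frame(0); b=above(.6,15)[0]
for th in (.6,.5,.4,.3,.2,.1,.04,0,-.03): print(th,(F.T@(above(th,0)[0]-b)/1000).round(4))
E
```

```text
top [212.3 204.3] 3 theta -0.1 off 3.0
side [257.2 188.6] 11 theta 0.64 off 0.6
t 33.5 p [604.8 112.2 192.6] j [ 10.9   3.4 -29.3  27.2  -0.8   1.4] F [-0.   0.7 -0.2] w -0.2 g 0.0
shift [ 0.014  -0.0011  0.017 ] rot [-0.001   0.2631 -0.0024] d 22 deg 15.1
shift [ 0.0041 -0.      0.0231] rot [0. 0. 0.] d 23 deg 0.0
0.6 [-0.    -0.     0.015]
0.5 [ 0.0029 -0.      0.0197]
0.4 [ 0.0053 -0.      0.0246]
0.3 [ 0.0072 -0.      0.0298]
0.2 [ 0.0085 -0.      0.0351]
0.1 [ 0.0093 -0.      0.0406]
0.04 [ 0.0096 -0.      0.0439]
0 [ 0.0096 -0.      0.0461]
-0.03 [ 0.0096 -0.      0.0477]
```

Request:
{"fn": "servo_tool", "kwargs": {"steps": [[[0,0.007,0,0.004,0,0.13,0],[0,0.014,-0.001,0.01,0,0.263,-0.0024],[0,0.014,-0.001,0.017,-0.001,0.263,-0.0024],[0,0.014,-0.001,0.017,-0.001,0.263,-0.0024]]]}}

```text
time: 33.9
ee_pos: [0.6018, 0.1107, 0.1679]
orientation: [[-0.953, -0.163, 0.255], [-0.158, 0.987, 0.042], [-0.258, -0.0, -0.966]]
ft_force: [-0.5, 0.0, -0.0]
grip_width: 0.0
grip_force: 0.0
```

Request:
{"fn": "servo_tool", "kwargs": {"steps": [[[0,0,0,0.012,0,0,0],[0,0.0029,0,0.0197,0,0,0],[0,0.0053,0,0.0246,0,0,0],[0,0.0072,0,0.0298,0,0,0],[0,0.0085,0,0.0351,0,0,0]]]}}

```text
time: 34.4
ee_pos: [0.6014, 0.1107, 0.1337]
orientation: [[-0.953, -0.163, 0.255], [-0.158, 0.987, 0.042], [-0.258, -0.0, -0.966]]
ft_force: [-0.0, -0.2, 0.8]
grip_width: 0.0001
grip_force: 0.2
```

```bash
python3 - <<'E'
from bail import *
red(); p,R=st(); 
for th in (.1,0): plan([above(th)],(p,R))
E
```

```text
side [257.2 196.2] 6 theta 0.1 off 0.2
t 34.5 p [601.2 110.6 133.2] j [ 10.6  15.7 -16.7  42.7  -0.3   1.1] F [-0.4 -0.6  1. ] w 0.4 g 0.0
shift [-0.0006 -0.0001  0.0043] rot [-0.    -0.002  0.   ] d 4 deg 0.1
shift [-0.0004 -0.0001  0.0097] rot [-0.    -0.002  0.   ] d 10 deg 0.1
```

Request:
{"fn": "servo_tool", "kwargs": {"steps": [[[0,0,0,0.003,0,0,0],[0,0,0,0.005,0,0,0],[0,0,0,0.006,0,0,0],[0,0,0,0.007,0,0,0],[0,0,0,0.007,0,0,0]]]}}

```text
time: 35.0
ee_pos: [0.6035, 0.111, 0.1284]
orientation: [[-0.953, -0.163, 0.255], [-0.158, 0.987, 0.042], [-0.259, -0.0, -0.966]]
ft_force: [-12.8, -2.6, 20.2]
grip_width: -0.0001
grip_force: 11.7
```

Request:
{"fn": "servo_tool", "kwargs": {"steps": [[[0,0,0,0.001,0,0,0],[0,0,0,0.002,0,0,0],[0,0,0,0.002,0,0,0]]]}}

```text
time: 35.3
ee_pos: [0.6037, 0.1111, 0.1278]
orientation: [[-0.953, -0.163, 0.256], [-0.158, 0.987, 0.042], [-0.259, 0.0, -0.966]]
ft_force: [-30.8, -6.3, 47.2]
grip_width: 0.0002
grip_force: 26.4
```

```bash
python3 - <<'E'
from bail import *
red(); plan([above(0)])
E
```

```text
side [257.4 197.4] 7 theta 0.0 off 0.2
t 35.4 p [603.8 111.1 127.9] j [ 10.6  16.1 -17.   41.8  -0.3   1.1] F [-31.1  -5.7  45.6] w 0.1 g 26.3
shift [ 0.0008 -0.0001  0.0039] rot [0.     0.0006 0.0001] d 4 deg 0.0
```

The bail is on a hard stop, at θ about 0 in the side view. I'll retreat and check.

Request:
{"fn": "servo_tool", "kwargs": {"steps": [[[0,0,0,-0.003,0,0,0],[0,0,0,-0.015,0,0,0],[0,0,0,-0.05,0,0,0],[0,0,0,-0.09,0,0,0],[0,0,0,-0.12,0,0,0]]]}}

```text
time: 35.9
ee_pos: [0.5732, 0.106, 0.2441]
orientation: [[-0.953, -0.163, 0.256], [-0.158, 0.987, 0.042], [-0.259, -0.0, -0.966]]
ft_force: [1.1, -0.4, -0.5]
grip_width: 0.0002
grip_force: 0.0
```

Request:
{"fn": "servo_tool", "kwargs": {"steps": [[[0,0.03,-0.04,0,0,0,0],[0,0.06,-0.08,0,0,0,0],[0,0.09,-0.12,0,0,0,0],[0,0.12,-0.16,0,0,0,0],[0,0.15,-0.2,0,0,0,0]]]}}

```text
time: 36.4
ee_pos: [0.4621, -0.1163, 0.2031]
orientation: [[-0.953, -0.164, 0.255], [-0.158, 0.986, 0.042], [-0.259, -0.001, -0.966]]
ft_force: [0.7, -0.5, 0.1]
grip_width: -0.0
grip_force: 0.0
```

Request:
{"fn": "servo_tool", "kwargs": {"steps": [[[0,0.02,-0.04,0,0,0,0],[0,0.04,-0.08,0,0,0,0],[0,0.04,-0.08,0,0,0,0],[0,0.04,-0.08,0,0,0,0]]]}}

```text
time: 36.8
ee_pos: [0.4377, -0.2012, 0.1926]
orientation: [[-0.954, -0.161, 0.254], [-0.155, 0.987, 0.041], [-0.258, -0.0, -0.966]]
ft_force: [0.3, 0.2, 0.8]
grip_width: -0.0002
grip_force: 0.0
```

```bash
python3 - <<'E'
from bail import *
from pf import edges,sides
st(); red(); t=cam("top")
for k in range(3):
    c=bar(k)+PB@[-40,0,3]; print(k,edges(c,PB,t,rng=6),sides(c,PB,t,rng=5))
E
```

```text
t 36.8 p [ 437.7 -201.2  192.6] j [-30.6   1.1 -24.7  52.6   9.5 -38.8] F [0.3 0.2 0.8] w -0.2 g 0.0
top [210.5 207.4] 54 theta 0.04 off 0.1
side [256.8 196.2] 12 theta 0.1 off 0.2
0 [(-45, -12, -0.5, 11), (-45, 0, -3.0, 8), (-45, 12, 0.0, 12), (45, -12, 5.0, 1), (45, 0, -1.5, 3), (45, 12, -1.5, 3)] [(31, -25, 1.0, 7), (31, -10, 1.5, 7), (31, 5, 2.5, 7), (31, 15, 2.0, 7), (-31, -25, 2.5, 10), (-31, -10, 2.5, 10), (-31, 5, 1.5, 10), (-31, 15, 3.0, 9)]
1 [(-45, -12, -4.0, 2), (-45, 0, -1.5, 2), (-45, 12, -4.0, 1), (45, -12, 6.0, 0), (45, 0, 4.5, 0), (45, 12, -6.0, 0)] [(31, -25, 1.5, 7), (31, -10, 2.5, 7), (31, 5, 1.5, 6), (31, 15, 2.0, 7), (-31, -25, 2.0, 11), (-31, -10, 2.5, 11), (-31, 5, 2.0, 11), (-31, 15, 2.0, 11)]
2 [(-45, -12, 2.0, 1), (-45, 0, -4.5, 3), (-45, 12, 4.0, 3), (45, -12, -4.5, 12), (45, 0, -5.0, 12), (45, 12, -6.0, 11)] [(31, -25, 0.5, 7), (31, -10, 1.5, 7), (31, 5, 0.0, 7), (31, 15, 0.5, 6), (-31, -25, 0.5, 10), (-31, -10, 1.5, 10), (-31, 5, 1.5, 11), (-31, 15, 2.5, 12)]
```

```bash
python3 -c "
from station import env
print(env.job_done())"
```

```text
the job is handed in; nothing more can be done
None
```

The three plates are hung in order (rubber-lip, plain, brass-strip), each hook drawn against its bar and the laps at the scribed lines; the bail was pressed down to a hard stop on the brass strip, and the job was handed in at about 37 s of the 72 s, with no verdict returned.

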